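Refit and pull-test the knob spindle of a cereal dispenser

ROBOT

A 6-joint arm with a two-finger parallel gripper is mounted at the origin on the work surface. World frame = base frame: x ahead of the robot, y to its left, z up, the work surface at z = 0. Lengths are in m, angles in rad, forces in N, time in s.
With the tool pointing down it reaches from about 0.25 to 0.85 m from the base axis. Payload 12.5 kg.
Tool frame: the origin (TCP) lies at the very end of the fingers, on their centre line; the grasp point (between the pads) lies 19 mm behind it; z points along the fingers, y is the line along which they close (so a half turn about z gives the same grasp; the last joint's range is limited). The gripper opens to 93 mm and grips with 3 to 60 N. Pads are 15 mm wide; open, the fingers measure 128 mm over their backs; the gripper's body (75 mm by 188 mm) begins 65 mm behind the grasp point.
Start: joints at [1.153, 0.351, 1.652, -0, 1.139, -0.085], TCP at [0.18, 0.52, 0.219] pointing down, gripper open.
Joint ranges: [-2.75, 2.75], [-0.79, 2.1], [0.01, 2.65], [-1.57, 4.71], [0.07, 3.14], [-2.87, 2.87]. Speed limits (rad/s): [2.22, 2.22, 2.79, 3.14, 3.14, 3.14].

INTERFACE

Orientations are given as a unit quaternion [w, x, y, z].
In Python, from station import manip gives the robot as it stands. The module is installed in compiled form; this text tells all that it offers.
- The arm moves only by the shell command python3 -m creep 'ROWS'. ROWS is JSON, a list that holds one entry, the list of rows, each a list of 7 numbers: the shift along the tool's x, y, z scaled (see below), then the turn, a rotation vector about the tool's x, y, z scaled (see below), then the closure, from -1 (fully open) to 1 (shut), so that 0 is half open. A call has exactly 10 rows; each row is the pose to reach, as a shift and turn from the pose commanded when the call began, along the tool's axes at that moment, turning the shorter way round; what a row does not reach only later rows make up. The controller multiplies each number of a shift by 250 mm and each number of a turn by 360 degrees. A row lasts 1/10 s, in which the tool goes at most 50 mm and 8.59 degrees, less where a joint would pass 70% of its speed; a pose out of reach is approached as far as the arm can. A call with a number of a shift or a turn outside -1 to 1 is refused whole. A call with a gripper value outside its range is refused whole. The fingers move at their own pace and stop on an object; the grip force is fixed at half the most. Time passes only in rows, so rows that repeat a pose let the fingers close, or fill a call up. It gives the time, the measured TCP pose, the force, the opening and the grip force at its end, in the units of the state.
- manip.get_obs(): the state, without advancing time (a new reading comes with each control period).
- manip.camera(name): name is "side" or "top"; returns a dict with "color" (420x560x3 uint8, red, green, blue), "K" (3x3 intrinsics, pixels), "extrinsics" (4x4, takes a point from camera to world coordinates). Camera axes: x right, y up, looking along -z (the intrinsics and any distortion apply to the point x, -y, -z); pixel columns grow to the right and rows downward; lengths in m; the calibration is good to about 2 mm. A picture is of the moment at which its call begins. There is no depth.
- manip.hand_in(): hands the job in; it is judged then, once.
The state is a dict: "time": time; "qpos": joint angles; "joint_velocities": joint speeds; "joint_torque": joint torques, N m; "tool_pos": TCP position; "eef_rot": TCP orientation; "force": force on the tool from outside, world axes, zero at the start; "ft_torque": the same for the moment, N m; "width": opening from 0.0 (shut) to 1.0 (fully open); "grasp_force": force on a finger pad.
Only numpy, scipy, OpenCV 4.12 (cv2) and the standard library are available. Lean on these libraries where they do the work, as an engineer would, in place of code of your own. Each camera call takes 0.05 s, during which the arm holds its last target. There are 200 camera calls.

TASK

The cereal dispenser's knob spindle has been washed and stands upright on its knob on the draining mat. Lay it down without letting it topple, so that you can take it by the knob, and push it through the front wall, the loose rotor's hub and the back wall of the dispenser's outlet until its collar is against the front wall and the spring clip at the back has snapped into its groove. Then prove that it holds: pull straight back on the knob with a slowly rising force up to about 10 N, stop there for half a second, ease off and let go, leaving it fully home and the other things on the counter where they are.

Things in the scene. Friction and masses are not known exactly. Their poses are not given: they have to be found in the camera images.
- spindle_mid (a point): Middle of the loose knob spindle, on its axis, 88 mm from the knob's outer face; z runs along the shaft from knob to tip. 176 mm long, 0.11 to 0.23 kg. Starts standing on the knob, tip up. Lying on a flat surface it rests on an edge of the knob and on the tip, the tip sloping about 8 degrees down.
- spindle_knob (a point): Centre of the spindle's black eight-sided knob, on its axis, 15 mm from the outer face: 30 mm long, 52 mm across flats. Behind it (30 to 54 mm from the outer face) comes a round collar, 26 mm diameter, whose far face is the stop.
- spindle_tip (a point): Tip of the spindle's steel shaft, 176 mm from the knob's outer face. The shaft is 16 mm diameter from the collar (54 mm) to 144.5 mm, then has a groove 10.5 mm long and 5 mm diameter, then is 16 mm again to 160 mm and tapers to 5 mm at the tip.
- hole_front (a point): Centre of the round 21 mm hole in the outer front face of the dispenser's white outlet, 180 mm above the counter. x points straight into the outlet along the bore, z up. Fully home, the collar's face is at x = 0 and spindle_mid at x = +34 mm. The outlet is about 100 mm square, open on top, its rim 42 mm above the hole. The space 200 mm in front of the hole is free above 125 mm height.
- hole_back (a point): Centre of the 20 mm hole in the outer back face, 88 mm behind hole_front on the same axis. Both walls are 5 mm thick. The clip snaps in when the collar is about 3 mm from home; passing it takes 4 to 10 N. Then the spindle has about 3 mm of free play backwards, after which the clip holds more than 20 N.
- outlet (a joint): How far the outlet has swayed on its springy upright, in m: positive when it is pulled forward (against the x axis of hole_front), negative when pushed back, 0 at rest. It gives 0.4 mm per newton, so a pull of 10 N shows as +0.004; hole_front moves with it.
- clip: Round nose (6 mm diameter, 18 mm long) of the steel spring clip on the outside of the outlet's back wall, 95 mm behind hole_front; origin at the nose's centre, 6 mm above the bore's axis. The spindle's tip lifts it by about 5 mm in passing and it drops into the groove.
- rotor_mid (a point): Centre of the loose grey rotor lying ready in the outlet: hub 74 mm long and 34 mm diameter with a 22 mm bore along its x axis, six vanes out to 72 mm diameter. It rests in cradles about 1 mm low; the spindle's tapered tip finds the bore. It needs no handling.
- mat: Grey draining mat, 240 (its x) by 320 (its y) by 3 mm, fixed to the counter; origin at the centre of its underside. The spindle stands in its -y half; its +y half is free except for a ladle along its +x edge.
- ladle: Wooden-handled ladle, 190 mm long, lying along the mat's +x edge, 90 mm from its middle; bystander.
- canister: Clear square canister of the dispenser, 106 mm square and 210 mm high, origin under its centre; bystander.
- canister_lid: Black square lid, 108 mm square and 36 mm high, origin under its centre; bystander.
- small_bowl: White bowl, 110 mm diameter and 50 mm high, under the dispenser's outlet; bystander.
- tumbler_a: Glass tumbler, 66 mm diameter, 115 mm high, origin under its centre; bystander.
- tumbler_b: Second tumbler of the same size; bystander.
- milk_carafe: Glass milk carafe with steel lid, 100 mm diameter and 234 mm high, handle on its +x side; bystander.
- plate_stack: Stack of six small white plates, 156 mm diameter and 50 mm high; bystander.

How it is judged:
On the way, in this order (a step that is already met when the one before it is completed fails the run):
1. the spindle is through both walls and the rotor's hub and home, clip snapped in (x of spindle_mid in the frame of hole_front above 0.0315 m and angle between the z axis of spindle_mid and the x axis of hole_front, either way round below 0.06 rad and x of rotor_mid in the frame of spindle_mid between -0.006 and 0.006 m and y of rotor_mid in the frame of spindle_mid between -0.006 and 0.006 m and value of joint outlet below 0.0015 m), for 0.1 s.
2. pulled back on the knob with about 10 N (7 to 18 N, the outlet swayed 2.8 to 7.2 mm forward) for 0.3 s, the clip holding the spindle (value of joint outlet between 0.0028 and 0.0072 m and contact force between clip and spindle above 4 N and contact force between the fingers and spindle above 1 N and x of spindle_mid in the frame of hole_front above 0.0285 m), for 0.3 s.
At the end, for the whole second after the job is handed in: The spindle sits in the outlet within 4.5 mm of fully home (collar to front wall), along the bore within 3.4 degrees and through the rotor's hub, held by the clip; the outlet is back at rest (within 1 mm) and the spindle is still and released (x of spindle_mid in the frame of hole_front between 0.0295 and 0.036 m and angle between the z axis of spindle_mid and the x axis of hole_front, either way round below 0.06 rad and x of rotor_mid in the frame of spindle_mid between -0.006 and 0.006 m and y of rotor_mid in the frame of spindle_mid between -0.006 and 0.006 m and value of joint outlet between -0.001 and 0.001 m and linear speed of spindle below 0.02 m/s); the robot touches nothing.
It fails at once if the spindle topples: it leans 17 to 37 degrees with nothing holding it (angle between spindle_mid's own z axis and vertical between 0.3 and 0.65 rad and contact force between the fingers and spindle below 0.01 N).
It fails at once if the outlet is pushed or pulled with more than 21 N (8.5 mm of sway) (value of joint outlet above 0.0085 m or value of joint outlet below -0.0085 m).
It fails at once if the knob is jerked: the pull rises faster than 150 N/s (value of joint outlet above 0.0015 m and velocity of joint outlet above 0.06 m/s).
It fails at once if another thing on the counter is moved more than 30 mm (distance of any of ladle, canister, canister_lid, small_bowl, tumbler_a, tumbler_b, milk_carafe, plate_stack from where it was at the start of the episode above 0.03 m).
It also fails if it takes over 72 s, if anything falls off the work surface, if the arm or the gripper's body presses on something with over 40 N, if the wrist force passes 120 N, or if a joint passes its speed limit or range.

## Working session

There is one attempt and no reset: what is moved stays moved. The work goes in short steps, Python scripts to look and compute and a shell command to move; the robot and the scene stay as the last step left them, time stands still between calls to the robot, and variables do not carry over. Pictures are saved under pics/ and viewed, at most 10 in all, crops included, and the job is handed in when it is done.

```bash
mkdir -p pics
python3 - <<'E'
from station import manip
import cv2,numpy as np
print(manip.get_obs())
for n in("side","top"):
    c=manip.camera(n); cv2.imwrite(f"pics/{n}0.png",c["color"][...,::-1]); print(n,c["K"],c["extrinsics"].round(4).tolist(), c.keys())
E
```

```text
{'time': 0.0, 'qpos': array([ 1.15337855e+00,  3.51197862e-01,  1.65243872e+00, -3.70428514e-06,
        1.13908306e+00, -8.46126381e-02]), 'joint_velocities': array([ 0.00026406, -0.00022497,  0.00242666,  0.00018546,  0.0021552 ,
        0.00167094]), 'joint_torque': array([-2.11721286e-03, -4.97304440e+01, -2.85257649e+01,  6.97857840e-02,
        2.57566263e-02, -9.37992399e-05]), 'tool_pos': array([0.17952483, 0.51950916, 0.21811688]), 'eef_rot': array([-1.38336607e-04,  1.65634896e-01,  9.86186982e-01, -5.46255454e-04]), 'force': array([ 0.36156817,  1.08687419, -0.08026726]), 'ft_torque': array([-0.04658613,  0.00019976,  0.00671375]), 'grasp_force': 0.0, 'width': 1.00273625012494}
side [[489.9081573    0.         281.84722119]
 [  0.         489.9081573  204.00729012]
 [  0.           0.           1.        ]] [[0.9584, 0.1613, -0.2357, 0.2772], [-0.2856, 0.537, -0.7938, -0.9504], [-0.0015, 0.828, 0.5607, 0.7891], [0.0, 0.0, 0.0, 1.0]] dict_keys(['color', 'K', 'extrinsics'])
top [[400.2441623    0.         283.24591135]
 [  0.         400.2441623  208.21937624]
 [  0.           0.           1.        ]] [[0.015, 0.981, -0.1932, 0.3773], [-0.9998, 0.0174, 0.0105, 0.0053], [0.0136, 0.193, 0.9811, 1.1402], [0.0, 0.0, 0.0, 1.0]] dict_keys(['color', 'K', 'extrinsics'])
```

View pics/side0.png

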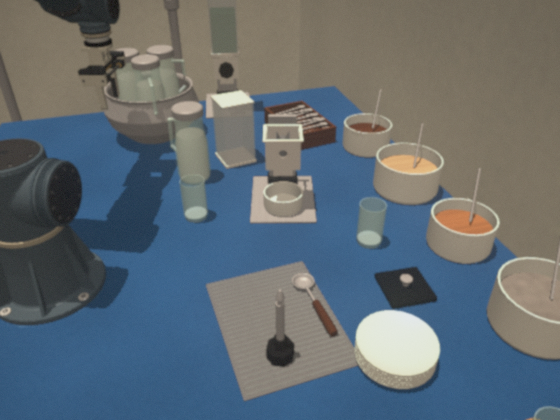

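View pics/top0.png

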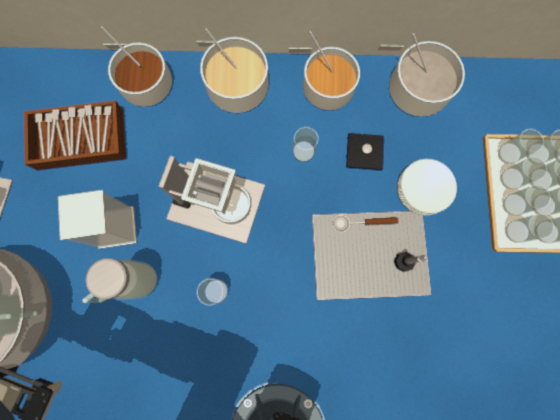

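The side view shows the spindle standing at about (280,345), tip (280,293), and the outlet with its hole at about (283,153). The top view shows the outlet rim around (209,185), the mat at (371,255), and the knob at (405,262). Next I'll enlarge the outlet and the spindle.

Run:
```python
import cv2,numpy as np
s=cv2.imread("pics/side0.png");t=cv2.imread("pics/top0.png")
r=lambda im,x,y,w,h,k:cv2.resize(im[y:y+h,x:x+w],None,fx=k,fy=k,interpolation=cv2.INTER_CUBIC)
a=r(s,245,110,80,60,5);b=r(t,155,145,80,60,5);c=r(s,240,280,80,90*2//3,5);d=r(s,240,310,80,60,5);d2=r(t,370,230,80,60,5)
cv2.imwrite("pics/crop0.png",np.vstack([np.hstack([a,b]),np.hstack([d,d2])]))
```

```text
(no output)
```

View pics/crop0.png

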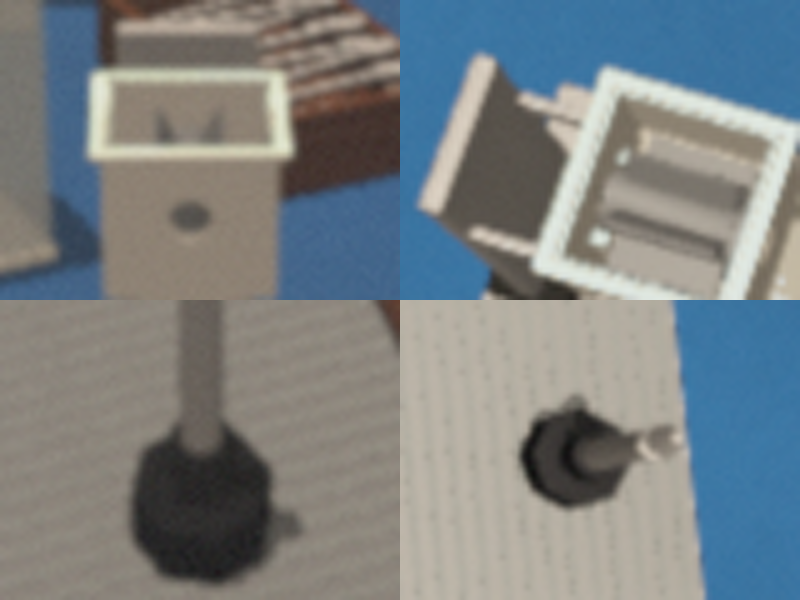

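The crops show the rim's outer corners in the top view near (196,159) and (182,199). The hole is at about (283,153) in the side view. In the top view the knob is at about (405,261) and the tip at about (424,258).

```bash
cat > h.py <<'E'
import cv2,numpy as np
from station import manip
from scipy.spatial.transform import Rotation as R
def cam(n):
    c=manip.camera(n); return c["color"][...,::-1].copy(),c["K"],c["extrinsics"]
def ray(K,E,p):
    d=np.array([(p[0]-K[0,2])/K[0,0],-(p[1]-K[1,2])/K[1,1],-1]); return E[:3,3],E[:3,:3]@d
def onz(K,E,p,z):
    o,d=ray(K,E,p); return o+d*(z-o[2])/d[2]
def tri(c1,p1,c2,p2):
    o1,d1=ray(*c1,p1);o2,d2=ray(*c2,p2)
    s=np.linalg.lstsq(np.c_[d1,-d2],o2-o1,rcond=None)[0]; a=o1+d1*s[0];b=o2+d2*s[1]
    return (a+b)/2,np.linalg.norm(a-b)
def proj(K,E,P):
    q=E[:3,:3].T@(np.asarray(P)-E[:3,3]); return K[0,2]-K[0,0]*q[0]/q[2],K[1,2]+K[1,1]*q[1]/q[2]
def tool():
    o=manip.get_obs(); q=o["eef_rot"]; return np.array(o["tool_pos"]),R.from_quat(np.r_[q[1:],q[0]]),o
E
python3 - <<'E'
from h import *
st,Kt,Et=cam("top"); ss,Ks,Es=cam("side")
# rim: bright, low saturation
def rim(im,x,y,w,h,th):
    m=np.zeros(im.shape[:2],np.uint8); m[y:y+h,x:x+w]=(im[y:y+h,x:x+w].min(2)>th)*255
    c=max(cv2.findContours(m,0,1)[0],key=cv2.contourArea); return c
for th in(185,195,205):
    c=rim(st,175,150,65,65,th); box=cv2.boxPoints(cv2.minAreaRect(c)); P=np.array([onz(Kt,Et,p,.222)[:2] for p in box])
    ap=cv2.approxPolyDP(c,4,True)[:,0]
    print(th,box.round(1).tolist(),P.round(4).tolist(),np.linalg.norm(np.diff(P,axis=0),axis=1).round(4),P.mean(0)); print(" poly",[ (p.tolist(),onz(Kt,Et,p,.222)[:2].round(3).tolist()) for p in ap])
# hole
g=cv2.cvtColor(ss,6); roi=g[143:163,272:294].astype(float); 
w=np.clip(np.median(roi)-25-roi,0,None); yy,xx=np.mgrid[143:163,272:294]; h=((xx*w).sum()/w.sum(),(yy*w).sum()/w.sum())
print("hole",h,onz(Ks,Es,h,.18))
# knob
def knob(im,x,y,w,h):
    g=cv2.cvtColor(im,6); m=np.zeros_like(g); m[y:y+h,x:x+w]=(g[y:y+h,x:x+w]<62)*255
    c=max(cv2.findContours(m,0,1)[0],key=cv2.contourArea); M=cv2.moments(c); return (M['m10']/M['m00'],M['m01']/M['m00']),cv2.boundingRect(c)
a=knob(st,385,240,45,40); b=knob(ss,260,330,45,45); print(a,b); print(tri((Kt,Et),a[0],(Ks,Es),b[0]),onz(Kt,Et,a[0],.018),onz(Ks,Es,b[0],.018))
print("tip",tri((Kt,Et),(424.4,258),(Ks,Es),(280,291)),onz(Kt,Et,(424.4,258),.179))
# mat corners
for p in((314,214),(425,207),(430,295),(317,300)): print("mat",onz(Kt,Et,p,.003).round(3))
E
```

```text
185 [[179.10000610351562, 202.3000030517578], [192.3000030517578, 157.3000030517578], [250.60000610351562, 174.5], [237.39999389648438, 219.39999389648438]] [[0.5679, 0.2391], [0.6782, 0.2147], [0.6384, 0.0742], [0.5297, 0.1015]] [0.1129 0.1461 0.112 ] [0.60355491 0.15737257]
 poly [([196, 159], [0.674, 0.206]), ([182, 198], [0.578, 0.233]), ([218, 209], [0.554, 0.148]), ([219, 214], [0.542, 0.145]), ([239, 214], [0.543, 0.098]), ([239, 196], [0.585, 0.1]), ([232, 212], [0.547, 0.115]), ([219, 211], [0.549, 0.145]), ([234, 170], [0.649, 0.114])]
195 [[181.0, 198.0], [194.6999969482422, 156.89999389648438], [234.3000030517578, 170.10000610351562], [220.60000610351562, 211.1999969482422]] [[0.5782, 0.2353], [0.6794, 0.2091], [0.6484, 0.1133], [0.5484, 0.1413]] [0.1045 0.1007 0.1039] [0.61361064 0.1747573 ]
 poly [([196, 159], [0.674, 0.206]), ([182, 198], [0.578, 0.233]), ([220, 210], [0.551, 0.143]), ([234, 170], [0.649, 0.114])]
205 [[181.39999389648438, 197.8000030517578], [194.89999389648438, 157.3000030517578], [234.1999969482422, 170.39999389648438], [220.6999969482422, 210.89999
[... 182 characters left out ...]
[0.578, 0.233]), ([221, 209], [0.554, 0.141]), ([233, 170], [0.649, 0.116])]
hole (np.float64(282.8051001821494), np.float64(152.97267759562843)) [0.60370886 0.13978915 0.18      ]
((402.4919831223628, 261.25232067510547), (394, 252, 20, 19)) ((280.13028472821395, 351.55162496404944), (267, 336, 27, 30))
(array([ 0.4532673 , -0.34391569,  0.01307269]), np.float64(0.00015441833390035823)) [ 0.45301123 -0.34240287  0.018     ] [ 0.45207177 -0.34776203  0.018     ]
tip (array([ 0.45182064, -0.34626112,  0.17791171]), np.float64(0.0020074678428595592)) [ 0.45074416 -0.34566263  0.179     ]
mat [ 0.586 -0.096  0.003]
mat [ 0.612 -0.42   0.003]
mat [ 0.362 -0.42   0.003]
mat [ 0.343 -0.104  0.003]
```

Run:
```python
from h import *
for n,roi,bg in(("top",(388,245,34,32),1),("side",(260,330,44,45),1)):
    ims=[]
    for i in range(6): im,K,E=cam(n); ims.append(im.astype(float))
    g=cv2.cvtColor(np.mean(ims,0).astype(np.uint8),6); x,y,w,h=roi
    G=cv2.resize(g[y:y+h,x:x+w],None,fx=8,fy=8,interpolation=cv2.INTER_CUBIC)
    for th in(75,90,105):
        m=cv2.morphologyEx((G<th).astype(np.uint8)*255,cv2.MORPH_OPEN,np.ones((75,75)) if n=="side" else np.ones((65,65)))
        m=(G<th).astype(np.uint8)*255
        m=cv2.morphologyEx(m,cv2.MORPH_OPEN,cv2.getStructuringElement(2,(71,71)))
        c=max(cv2.findContours(m,0,1)[0],key=cv2.contourArea); ap=cv2.approxPolyDP(cv2.convexHull(c),7,True)[:,0]
        W=np.array([onz(K,E,((p[0]+.5)/8-.5+x,(p[1]+.5)/8-.5+y),.018)[:2] for p in ap])
        e=np.roll(W,-1,0)-W; L=np.linalg.norm(e,axis=1); a=np.degrees(np.arctan2(e[:,1],e[:,0]))
        print(n,th,[(round(l*1000),round(b%45,1),round(b%180)) for l,b in zip(L,a)])
im,K,E=cam("top")
for nm,p,z in(("carafe",(108,276),.234),("tumA",(212,292),.06),("tumB",(304,145),.06),("ladle bowl",(341,223),.02),("ladle end",(398,221),.02),("plates",(428,186),.05),("lid",(366,151),.036)): print(nm,onz(K,E,p,z).round(3))
```

```text
top 75 [(7, np.float64(29.0), 74), (8, np.float64(35.2), 35), (32, np.float64(44.3), 179), (10, np.float64(11.1), 146), (10, np.float64(16.9), 107), (22, np.float64(17.3), 62), (20, np.float64(16.3), 16), (20, np.float64(12.6), 148), (19, np.float64(17.9), 108)]
top 90 [(17, np.float64(14.0), 59), (9, np.float64(11.1), 11), (31, np.float64(28.6), 164), (8, np.float64(35.7), 126), (12, np.float64(7.3), 97), (20, np.float64(14.1), 59), (20, np.float64(15.1), 15), (20, np.float64(12.8), 148), (24, np.float64(16.1), 106)]
top 105 [(22, np.float64(17.1), 62), (11, np.float64(44.3), 44), (8, np.float64(7.7), 8), (27, np.float64(14.9), 150), (27, np.float64(14.4), 104), (21, np.float64(13.8), 59), (20, np.float64(16.0), 16), (22, np.float64(13.1), 148), (24, np.float64(16.3), 106)]
side 75 [(18, np.float64(15.2), 105), (23, np.float64(31.5), 77), (15, np.float64(16.4), 61), (22, np.float64(19.8), 20), (22, np.float64(17.8), 153), (17, np.float64(19.3), 109), (8, np.float64(0.0), 90), (36, np.float64(22.7), 68), (12, np.float64(19.1), 19), (30, np.float64(25.3), 160)]
side 90 [(20, np.float64(15.7), 106), (26, np.float64(35.7), 81), (13, np.float64(8.3), 53), (15, np.float64(26.9), 27), (9, np.float64(6.9), 7), (22, np.float64(17.4), 152), (23, np.float64(14.7), 105), (15, np.float64(30.9), 76), (23, np.float64(18.8), 64), (13, np.float64(24.0), 24), (30, np.float64(27.1), 162)]
side 105 [(6, np.float64(8.1), 143), (35, np.float64(20.2), 110), (29, np.float64(40.7), 86), (7, np.float64(18.6), 64), (18, np.float64(42.6), 43), (18, np.float64(10.7), 11), (22, np.float64(16.6), 152), (18, np.float64(18.0), 108), (8, np.float64(0.1), 90), (37, np.float64(22.6), 68), (30, np.float64(33.2), 33), (5, np.float64(4.5), 5)]
carafe [0.395 0.382 0.234]
tumA [0.362 0.178 0.06 ]
tumB [ 0.774 -0.062  0.06 ]
ladle bowl [ 0.558 -0.171  0.02 ]
ladle end [ 0.567 -0.334  0.02 ]
plates [ 0.663 -0.414  0.05 ]
lid [ 0.768 -0.244  0.036]
```

```bash
python3 -m creep '[[[0,0,-0.2,0,0,0,-1],[0,0,-0.4,0,0,0,-1],[0,0,-0.6,0,0,0,-1],[0,0,-0.7,0,0,0,-1],[0,0,-0.7,0,0,0,-1],[0,0,-0.7,0,0,0,-1],[0,0,-0.7,0,0,0,-1],[0,0,-0.7,0,0,0,-1],[0,0,-0.7,0,0,0,-1],[0,0,-0.7,0,0,0,-1]]]'; python3 -c "
from h import *
print(tool()[2]['qpos'])"
```

```text
time: 1.85
tool_pos: [0.1796, 0.5198, 0.3932]
eef_rot: [-0.0, 0.166, 0.986, -0.0]
force: [0.2, 0.1, -0.1]
width: 1.001
grasp_force: 0.0
[ 1.15339162e+00  2.33758668e-01  1.38586711e+00  2.72776882e-05
  1.52274981e+00 -8.45921795e-02]
```

```bash
cat >> h.py <<'E'
from scipy.optimize import least_squares
def down(yaz):  # tool down, tool y at azimuth yaz (deg)
    a=np.radians(yaz); y=np.array([np.cos(a),np.sin(a),0]); z=np.array([0,0,-1.]); return R.from_matrix(np.c_[np.cross(y,z),y,z])
def pt(az,el,flip=1): # tool z at azimuth az, el deg below horizontal (may exceed 90), tool y horizontal at az-90
    a,e=np.radians(az),np.radians(el); z=np.array([np.cos(e)*np.cos(a),np.cos(e)*np.sin(a),-np.sin(e)]); y=np.array([np.sin(a),-np.cos(a),0])*flip
    return R.from_matrix(np.c_[np.cross(y,z),y,z])
def row(p0,r0,p1,r1):
    return np.r_[r0.inv().apply(np.asarray(p1)-p0)/.25,np.degrees((r0.inv()*r1).as_rotvec())/360].round(4).tolist()
def fk(q):
    e=lambda a,x:R.from_euler(a,x)
    B=e('z',q[0]); W=B.apply([.027+.356*np.sin(q[1])+.441*np.sin(q[1]+q[2]),0,.364+.356*np.cos(q[1])+.441*np.cos(q[1]+q[2])])
    r=B*e('y',q[1]+q[2])*e('z',q[3])*e('y',q[4])*e('z',q[5])*e('z',np.pi/2); return W+r.apply([0,0,.295]),r
def ik(p,r,q0):
    def f(q): a,b=fk(q); return np.r_[(a-p)*5,(b.inv()*r).as_rotvec()]
    s=least_squares(f,q0); return s.x,np.abs(s.fun).max()
E
python3 - <<'E'
from h import *
p,r,o=tool(); q=o['qpos']; print(fk(q)[0],(fk(q)[1].inv()*r).magnitude())
K=np.array([.4525,-.345,.024]); d=lambda az,el:pt(az,el).as_matrix()[:,2]
az,el=60.5,35
g=K+.019*d(az,el)
wp=[("a",[.30,.28,.393],down(45)),("b",[.38,.05,.393],down(15)),("c",[.38,-.2,.393],down(-15)),("d",[.37,-.42,.393],down(-29.5)),
("e",[.37,-.45,.35],pt(az,60)),("f",g-.13*d(az,el),pt(az,el)),("g",g,pt(az,el)),("h",g+[-.05,0,.12],pt(az,el)),("i",np.array([.38,-.3,.16])+.019*d(az,90),pt(az,90)),("j",np.array([.38,-.3,.029])+.019*d(az,133),pt(az,133))]
for n,P,Q in wp:
    P=np.array(P); print(n,row(p,r,P,Q),end=' '); q,e=ik(P,Q,q); print(np.degrees(q).round(),round(e,4)); p,r=P,Q
E
```

```text
[0.22283747 0.50251346 0.39379259] 3.241277030069504e-16
a [-0.7684, -0.7491, 0.0012, -0.0001, 0.0, 0.072] [ 43.  -9. 103.  -0.  86.  -2.] 0.0
b [-0.8768, -0.4243, 0.0, 0.0, 0.0, 0.0833] [  7. -14. 107.  -0.  87.  -8.] 0.0
c [-0.9659, -0.2588, 0.0, 0.0, 0.0, 0.0833] [-28.  -6. 100.   0.  86. -13.] 0.0
d [-0.8604, 0.1891, 0.0, 0.0, 0.0, 0.0403] [-49.  15.  78.   0.  87. -19.] 0.0
e [-0.1044, 0.0591, 0.172, 0.0, 0.0833, 0.0] [-63.  32.  66.  25.  99. -33.] 0.0
f [-0.3823, 0.0804, 0.9909, -0.0, 0.0694, 0.0] [-66.  63.  64.  42.  92. -50.] 0.0
g [-0.0, 0.0, 0.52, 0.0, 0.0, 0.0] [-58.  65.  74.  47.  80. -54.] 0.0
h [0.3367, -0.1741, -0.356, 0.0, 0.0, 0.0] [-62.  48.  85.  44.  86. -52.] 0.0
i [0.0546, -0.167, 0.0229, 0.0, -0.1528, -0.0] [-38.  17. 110.   0.  53.  -9.] 0.0
j [-0.0518, 0.0, 0.5036, 0.0, -0.1194, -0.0] [-16.  45. 106. -53.  56.  55.] 0.0
```

```bash
python3 -m creep '[[[-0.08,-0.08,0,0,0,0.008,-1],[-0.16,-0.16,0,0,0,0.016,-1],[-0.25,-0.24,0,0,0,0.024,-1],[-0.34,-0.33,0,0,0,0.032,-1],[-0.43,-0.42,0,0,0,0.04,-1],[-0.52,-0.5,0,0,0,0.048,-1],[-0.6,-0.58,0,0,0,0.056,-1],[-0.68,-0.66,0,0,0,0.064,-1],[-0.77,-0.75,0,0,0,0.072,-1],[-0.77,-0.75,0,0,0,0.072,-1]]]' | sed -n 2p
python3 -m creep '[[[-0.1,-0.05,0,0,0,0.01,-1],[-0.2,-0.1,0,0,0,0.02,-1],[-0.3,-0.15,0,0,0,0.03,-1],[-0.4,-0.2,0,0,0,0.04,-1],[-0.5,-0.25,0,0,0,0.05,-1],[-0.6,-0.3,0,0,0,0.06,-1],[-0.7,-0.35,0,0,0,0.07,-1],[-0.8,-0.4,0,0,0,0.08,-1],[-0.88,-0.42,0,0,0,0.0833,-1],[-0.88,-0.42,0,0,0,0.0833,-1]]]' | sed -n 2p
python3 -m creep '[[[-0.1,-0.03,0,0,0,0.01,-1],[-0.21,-0.06,0,0,0,0.02,-1],[-0.32,-0.09,0,0,0,0.03,-1],[-0.43,-0.12,0,0,0,0.04,-1],[-0.54,-0.15,0,0,0,0.05,-1],[-0.65,-0.18,0,0,0,0.06,-1],[-0.76,-0.21,0,0,0,0.07,-1],[-0.87,-0.24,0,0,0,0.08,-1],[-0.97,-0.26,0,0,0,0.0833,-1],[-0.97,-0.26,0,0,0,0.0833,-1]]]' | sed -n 2p
python3 -m creep '[[[-0.1,0.02,0,0,0,0.005,-1],[-0.2,0.04,0,0,0,0.01,-1],[-0.3,0.06,0,0,0,0.015,-1],[-0.4,0.08,0,0,0,0.02,-1],[-0.5,0.1,0,0,0,0.025,-1],[-0.6,0.13,0,0,0,0.03,-1],[-0.7,0.15,0,0,0,0.035,-1],[-0.8,0.17,0,0,0,0.04,-1],[-0.86,0.19,0,0,0,0.0403,-1],[-0.86,0.19,0,0,0,0.0403,-1]]]'
python3 - <<'E'
from h import *
p,r,o=tool(); print(p,o['qpos'].round(2),r.as_matrix()[:2,1])
K=np.array([.4525,-.345,.024]); D=pt(60.5,35).as_matrix()[:,2]
e=np.array([.37,-.45,.35]);print("e",row(p,r,e,pt(60.5,60)))
E
```

```text
tool_pos: [0.3013, 0.2776, 0.3937]
tool_pos: [0.3824, 0.049, 0.3934]
tool_pos: [0.3821, -0.202, 0.3932]
time: 5.85
tool_pos: [0.373, -0.4209, 0.393]
eef_rot: [-0.001, 0.864, 0.504, 0.0]
force: [0.3, -0.5, -1.0]
width: 1.0
grasp_force: 0.0
[ 0.37300216 -0.42090779  0.39301865] [-0.93  0.26  1.35  0.    1.53 -0.41] [ 0.87094624 -0.49137755]
e [-0.1074, 0.0469, 0.172, -0.0002, 0.0832, 0.0002]
```

```bash
python3 -m creep '[[[-0.02,0.01,0.03,0,0.017,0,-1],[-0.04,0.02,0.07,0,0.034,0,-1],[-0.06,0.03,0.1,0,0.05,0,-1],[-0.08,0.04,0.14,0,0.067,0,-1],[-0.11,0.05,0.17,0,0.0833,0,-1],[-0.11,0.05,0.17,0,0.0833,0,-1],[-0.11,0.05,0.17,0,0.0833,0,-1],[-0.11,0.05,0.17,0,0.0833,0,-1],[-0.11,0.05,0.17,0,0.0833,0,-1],[-0.11,0.05,0.17,0,0.0833,0,-1]]]' | sed -n 2p
python3 -m creep '[[[-0.03,0.01,0.1,0,0.008,0,-1],[-0.07,0.02,0.2,0,0.016,0,-1],[-0.11,0.03,0.3,0,0.024,0,-1],[-0.15,0.03,0.4,0,0.032,0,-1],[-0.19,0.04,0.5,0,0.04,0,-1],[-0.23,0.05,0.6,0,0.048,0,-1],[-0.27,0.06,0.7,0,0.056,0,-1],[-0.31,0.07,0.8,0,0.064,0,-1],[-0.36,0.08,0.92,0,0.0694,0,-1],[-0.38,0.08,0.97,0,0.0694,0,-1]]]'
python3 - <<'E'
from h import *
p,r,o=tool(); print(p,o['qpos'].round(2),r.as_matrix()[:2,1])
st,Kt,Et=cam("top"); ss,Ks,Es=cam("side")
K=np.array([.4525,-.345,.026]); D=pt(60.5,35).as_matrix()[:,2]
print("g",row(p,r,K+.019*D,pt(60.5,35)), "TCP px",proj(Kt,Et,p),proj(Ks,Es,p))
a=cv2.resize(st[220:320,350:450],None,fx=4,fy=4); b=cv2.resize(ss[270:400,210:340],(400,400)); cv2.imwrite("pics/pre.png",np.hstack([a,b]))
E
```

```text
tool_pos: [0.37, -0.4506, 0.352]
time: 7.85
tool_pos: [0.4058, -0.426, 0.0907]
eef_rot: [-0.235, 0.766, 0.446, 0.399]
force: [0.3, 0.8, 0.6]
width: 0.999
grasp_force: 0.0
[ 0.40575049 -0.42595858  0.09070605] [-1.2   0.9   1.38  0.69  1.6  -0.93] [ 0.87067404 -0.49184755]
g [0.0015, 0.0047, 0.5308, -0.0004, -0.0003, -0.0004] TCP px (np.float64(443.88726753003766), np.float64(278.31740165495995)) (np.float64(266.9393783930266), np.float64(365.2983850827213))
```

View pics/pre.png

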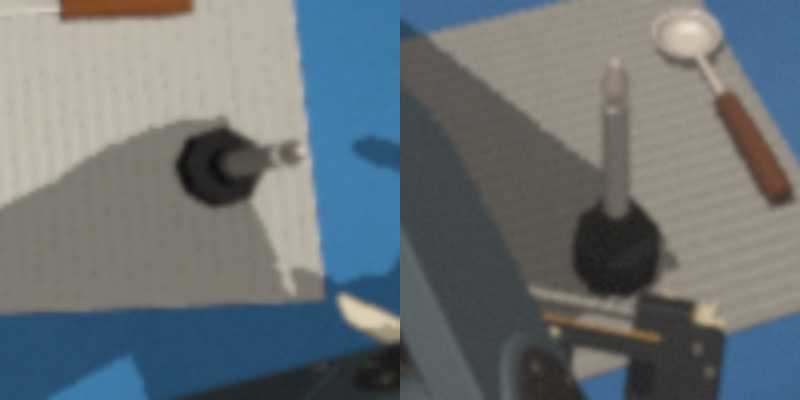

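The gripper waits on the −y side of the standing spindle, one fingertip visible at about (436,295), and the path to the knob is clear. I'll advance and close.

```bash
python3 -m creep '[[[0,0,0.06,0,0,0,-1],[0,0,0.13,0,0,0,-1],[0,0,0.2,0,0,0,-1],[0,0,0.27,0,0,0,-1],[0,0,0.34,0,0,0,-1],[0,0,0.4,0,0,0,-1],[0,0,0.46,0,0,0,-1],[0,0.005,0.5,0,0,0,-1],[0,0.005,0.53,0,0,0,-1],[0,0.005,0.53,0,0,0,-1]]]'
python3 -m creep '[[[0,0,0,0,0,0,0],[0,0,0,0,0,0,0.1],[0,0,0,0,0,0,0.2],[0,0,0,0,0,0,0.3],[0,0,0,0,0,0,0.4],[0,0,0,0,0,0,0.5],[0,0,0,0,0,0,0.5],[0,0,0,0,0,0,0.5],[0,0,0,0,0,0,0.5],[0,0,0,0,0,0,0.5]]]'
python3 - <<'E'
from h import *
p,r,o=tool(); print(p,o['width']*.093,o['grasp_force'],r.as_matrix().round(3).tolist())
E
```

```text
time: 8.95
tool_pos: [0.4607, -0.3326, 0.0171]
eef_rot: [-0.233, 0.766, 0.447, 0.399]
force: [0.6, 0.3, 1.4]
width: 0.999
grasp_force: 0.0
time: 9.95
tool_pos: [0.4605, -0.3334, 0.0176]
eef_rot: [-0.233, 0.766, 0.447, 0.399]
force: [-2.8, -0.2, 1.0]
width: 0.557
grasp_force: 30.0
[ 0.46048502 -0.33336172  0.01762076] 0.051813123449101536 29.99940751120448 [[0.282, 0.871, 0.403], [0.5, -0.492, 0.713], [0.819, -0.0, -0.574]]
```

Run:
```python
from h import *
p,r,o=tool(); kt=np.array([-.0086,0,-.013]); q=o['qpos']
for k,el in(([.4525,-.346,.06],35),([.42,-.33,.16],70),([.39,-.31,.12],133),([.39,-.31,.036],133),([.39,-.31,.032],133)):
    Q=pt(60.5,el); P=np.array(k)-Q.apply(kt); q,e=ik(P,Q,q); print(row(p,r,P,Q),np.degrees(q).round(),e.round(3)); p,r=P,Q
```

```text
[0.139, -0.0029, -0.0942, -0.0001, 0.0001, 0.0] [-58.  59.  76.  47.  82. -52.] 0.0
[0.2868, -0.1447, -0.2259, 0.0, -0.0972, 0.0] [-47.  28.  97.  21.  63. -29.] 0.0
[-0.1099, -0.1438, 0.1562, -0.0, -0.175, -0.0] [-16.  34. 107. -48.  63.  46.] 0.0
[0.2292, 0.0, 0.2457, 0.0, 0.0, 0.0] [-16.  45. 104. -52.  57.  53.] 0.0
[0.0109, 0.0, 0.0117, 0.0, 0.0, 0.0] [-16.  46. 104. -52.  57.  54.] 0.0
```

```bash
python3 -m creep '[[[0.01,0,-0.01,0,0,0,0.5],[0.03,0,-0.02,0,0,0,0.5],[0.05,0,-0.034,0,0,0,0.5],[0.07,0,-0.047,0,0,0,0.5],[0.09,0,-0.061,0,0,0,0.5],[0.11,0,-0.074,0,0,0,0.5],[0.13,0,-0.088,0,0,0,0.5],[0.14,0,-0.095,0,0,0,0.5],[0.14,0,-0.095,0,0,0,0.5],[0.14,0,-0.095,0,0,0,0.5]]]' | grep -v eef
python3 -m creep '[[[0.03,-0.01,-0.02,0,-0.008,0,0.5],[0.06,-0.03,-0.04,0,-0.018,0,0.5],[0.09,-0.04,-0.07,0,-0.028,0,0.5],[0.12,-0.06,-0.09,0,-0.038,0,0.5],[0.15,-0.07,-0.11,0,-0.049,0,0.5],[0.18,-0.09,-0.14,0,-0.06,0,0.5],[0.21,-0.1,-0.16,0,-0.07,0,0.5],[0.24,-0.12,-0.19,0,-0.08,0,0.5],[0.27,-0.13,-0.21,0,-0.09,0,0.5],[0.29,-0.145,-0.226,0,-0.0972,0,0.5]]]' | grep -v eef
python3 -m creep '[[[-0.01,-0.01,0.01,0,-0.01,0,0.5],[-0.02,-0.03,0.03,0,-0.03,0,0.5],[-0.03,-0.05,0.05,0,-0.05,0,0.5],[-0.04,-0.06,0.06,0,-0.07,0,0.5],[-0.06,-0.08,0.08,0,-0.09,0,0.5],[-0.07,-0.09,0.1,0,-0.11,0,0.5],[-0.08,-0.11,0.12,0,-0.13,0,0.5],[-0.09,-0.12,0.13,0,-0.15,0,0.5],[-0.1,-0.14,0.15,0,-0.17,0,0.5],[-0.11,-0.144,0.156,0,-0.175,0,0.5]]]' | grep -v eef
python3 - <<'E'
from h import *
p,r,o=tool(); kt=np.array([-.0086,0,-.013]); print(p,o['qpos'].round(2),p+r.apply(kt),r.as_matrix()[:,2])
Q=pt(60.5,133)
for z in(.036,.032): P=np.array([.39,-.31,z])-Q.apply(kt); print(row(p,r,P,Q))
st,Kt,Et=cam("top"); ss,Ks,Es=cam("side")
a=cv2.resize(st[170:320,300:450],(400,400)); b=cv2.resize(ss[220:400,180:360],(400,400)); cv2.imwrite("pics/lay.png",np.hstack([a,b]))
E
```

```text
time: 10.95
tool_pos: [0.4608, -0.3327, 0.0598]
force: [0.5, -0.1, -1.6]
width: 0.559
grasp_force: 30.0
time: 11.95
tool_pos: [0.427, -0.3187, 0.1523]
force: [-0.4, -0.3, -1.4]
width: 0.559
grasp_force: 30.0
time: 12.95
tool_pos: [0.389, -0.3107, 0.1041]
force: [-0.3, 0.1, -2.7]
width: 0.562
grasp_force: 30.0
[ 0.38903553 -0.31065644  0.10412037] [-0.38  0.56  1.9  -0.91  1.04  0.76] [ 0.39037334 -0.30836755  0.11948042] [-0.33790762 -0.59647429 -0.7280363 ]
[0.2245, 0.003, 0.2473, -0.0001, 0.0008, 0.0006]
[0.2355, 0.003, 0.259, -0.0001, 0.0008, 0.0006]
```

View pics/lay.png

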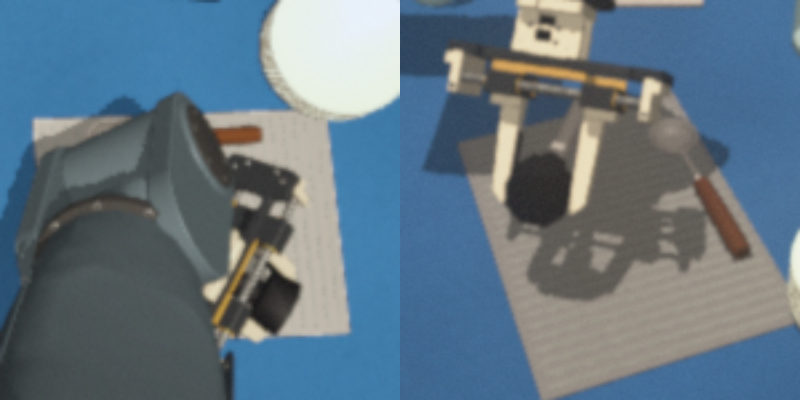

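The spindle is held by the knob, tip pointing away (az 60°) and nearly level, with the ladle clear. I'll lower it onto the mat.

```bash
python3 -m creep '[[[0.03,0,0.03,0,0,0,0.5],[0.06,0,0.07,0,0,0,0.5],[0.09,0,0.1,0,0,0,0.5],[0.12,0,0.13,0,0,0,0.5],[0.15,0,0.165,0,0,0,0.5],[0.17,0,0.187,0,0,0,0.5],[0.19,0,0.209,0,0,0,0.5],[0.21,0,0.231,0,0,0,0.5],[0.22,0,0.242,0,0,0,0.5],[0.225,0,0.247,0,0,0,0.5]]]' | grep -v eef
python3 -m creep '[[[0.001,0,0.001,0,0,0,0.5],[0.002,0,0.002,0,0,0,0.5],[0.003,0,0.003,0,0,0,0.5],[0.004,0,0.004,0,0,0,0.5],[0.005,0,0.0055,0,0,0,0.5],[0.006,0,0.0066,0,0,0,0.5],[0.007,0,0.008,0,0,0,0.5],[0.008,0,0.009,0,0,0,0.5],[0.009,0,0.01,0,0,0,0.5],[0.01,0,0.011,0,0,0,0.5]]]' | grep -v eef
```

```text
time: 14.05
tool_pos: [0.389, -0.313, 0.0218]
force: [-0.3, 0.2, -2.5]
width: 0.564
grasp_force: 30.0
time: 15.05
tool_pos: [0.389, -0.3131, 0.0183]
force: [0.4, 0.2, -1.8]
width: 0.554
grasp_force: 30.0
```

```bash
python3 -m creep '[[[0.001,0,0.001,0,0,0,0.5],[0.002,0,0.002,0,0,0,0.5],[0.003,0,0.003,0,0,0,0.5],[0.004,0,0.004,0,0,0,0.5],[0.005,0,0.0055,0,0,0,0.5],[0.006,0,0.0066,0,0,0,0.5],[0.006,0,0.0066,0,0,0,0.5],[0.006,0,0.0066,0,0,0,0.5],[0.006,0,0.0066,0,0,0,0.5],[0.006,0,0.0066,0,0,0,0.5]]]' | grep -v eef
```

```text
time: 16.05
tool_pos: [0.389, -0.3131, 0.0161]
force: [0.5, 0.5, -1.8]
width: 0.558
grasp_force: 30.0
```

```bash
python3 -m creep '[[[0.002,0,0.002,0,0,0,0.5],[0.004,0,0.0045,0,0,0,0.5],[0.004,0,0.0045,0,0,0,0.2],[0.004,0,0.0045,0,0,0,0],[0.004,0,0.0045,0,0,0,-0.2],[0.004,0,0.0045,0,0,0,-0.5],[0.004,0,0.0045,0,0,0,-0.8],[0.004,0,0.0045,0,0,0,-0.8],[0.004,0,0.0045,0,0,0,-0.8],[0.004,0,0.0045,0,0,0,-0.8]]]' | grep -v eef
python3 - <<'E'
from h import *
p,r,o=tool(); kt=np.array([-.0086,0,-.013]); q=o['qpos']; print(p,r.as_matrix()[:,2])
# retreat along -d 0.14 , then vertical above knob at +0.12
D=r.as_matrix()[:,2]
P=p-D*.13; print(row(p,r,P,r)); q,e=ik(P,r,q)
P2=np.array([.39,-.31,.19]);Q=pt(60.5,90); print(row(P,r,P2,Q)); print(np.degrees(ik(P2,Q,q)[0]).round())
E
```

```text
time: 17.05
tool_pos: [0.389, -0.3131, 0.0147]
force: [0.4, -0.3, -0.4]
width: 0.894
grasp_force: 0.0
[ 0.38896858 -0.31313041  0.01465089] [-0.33563653 -0.59398043 -0.73111925]
[-0.0, 0.0, -0.52, 0.0, 0.0, 0.0]
[-0.4691, -0.0025, -0.0016, 0.0, 0.1195, 0.0001]
[-38.  15. 106.  -0.  60.  -9.]
```

```bash
python3 -m creep '[[[0,0,-0.04,0,0,0,-1],[0,0,-0.09,0,0,0,-1],[0,0,-0.14,0,0,0,-1],[0,0,-0.19,0,0,0,-1],[0,0,-0.25,0,0,0,-1],[0,0,-0.31,0,0,0,-1],[0,0,-0.37,0,0,0,-1],[0,0,-0.43,0,0,0,-1],[0,0,-0.49,0,0,0,-1],[0,0,-0.52,0,0,0,-1]]]' | grep -v eef
python3 -m creep '[[[-0.04,0,0,0,0.012,0,-1],[-0.09,0,0,0,0.024,0,-1],[-0.14,0,0,0,0.036,0,-1],[-0.19,0,0,0,0.048,0,-1],[-0.24,0,0,0,0.06,0,-1],[-0.29,0,0,0,0.074,0,-1],[-0.34,0,0,0,0.088,0,-1],[-0.39,0,0,0,0.1,0,-1],[-0.44,0,0,0,0.1195,0,-1],[-0.47,0,0,0,0.1195,0,-1]]]' | grep -v eef
python3 - <<'E'
from h import *
p,r,o=tool(); print(p,r.as_matrix()[:,1:])
st,Kt,Et=cam("top"); ss,Ks,Es=cam("side")
a=cv2.resize(st[170:320,300:450],(400,400)); b=cv2.resize(ss[220:400,180:360],(400,400)); cv2.imwrite("pics/lain.png",np.hstack([a,b]))
E
```

```text
time: 18.05
tool_pos: [0.4334, -0.2351, 0.1108]
force: [0.3, -0.1, 0.4]
width: 1.0
grasp_force: 0.0
time: 19.05
tool_pos: [0.3896, -0.3125, 0.1908]
force: [-0.4, 0.1, -0.7]
width: 1.002
grasp_force: 0.0
[ 0.38961122 -0.31247028  0.19076843] [[ 0.86929756  0.00244265]
 [-0.49428723  0.0015193 ]
 [ 0.00137242 -0.99999586]]
```

View pics/lain.png

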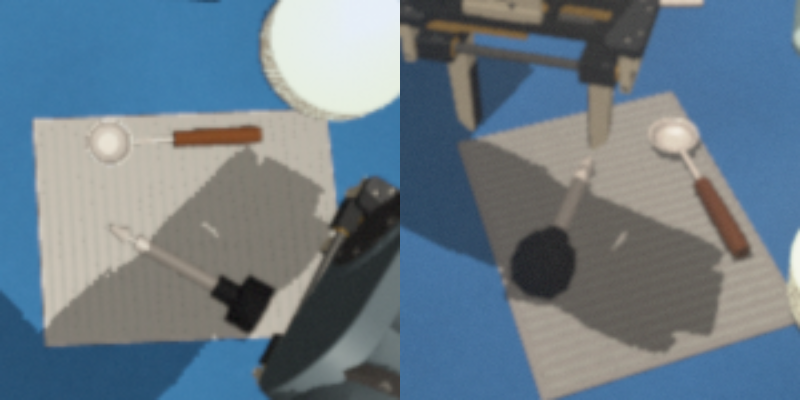

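The spindle lies on the mat, released: tip near (342,255) and knob near (391,284) in the top view. The ladle hasn't moved.

Run:
```python
from h import *
st,K,E=cam("top"); g=cv2.cvtColor(st,6)
x,y,w,h=376,270,30,28; m=np.zeros_like(g); m[y:y+h,x:x+w]=(g[y:y+h,x:x+w]<62)*255
c=max(cv2.findContours(m,0,1)[0],key=cv2.contourArea); M=cv2.moments(c); k=(M['m10']/M['m00'],M['m01']/M['m00']); print(k,cv2.boundingRect(c),cv2.contourArea(c))
t=onz(K,E,(342,255.5),.0055); kk=onz(K,E,k,.029); v=t-kk; print(t,kk,np.linalg.norm(v),np.degrees(np.arctan2(v[1],v[0])))
p,r,o=tool(); kt=np.array([-.0086,0,-.013])
for z in (.05,.012): print(row(p,r,[.39,-.312,z],pt(60.5,90)))
print("expected knob", np.array([.38896,-.3131,.01465])+pt(60.5,133).apply(kt))
```

```text
(390.80756686236134, 282.460534898891) (379, 274, 23, 20) 255.5
[ 0.46730842 -0.1751065   0.0055    ] [ 0.39399119 -0.30438454  0.029     ] 0.15046753559735648 60.441201989573734
[-0.0034, 0.003, 0.5587, -0.0001, 0.0004, -0.0001]
[-0.0031, 0.0031, 0.7107, -0.0001, 0.0004, -0.0001]
expected knob [ 0.39022865 -0.31085767  0.03002278]
```

```bash
python3 -m creep '[[[0,0,0.08,0,0,0,-1],[0,0,0.17,0,0,0,-1],[0,0,0.26,0,0,0,-1],[0,0,0.35,0,0,0,-1],[0,0,0.44,0,0,0,-1],[0,0,0.53,0,0,0,-1],[0,0.002,0.6,0,0,0,-1],[0,0.002,0.66,0,0,0,-1],[0,0.002,0.7,0,0,0,-1],[0,0.002,0.71,0,0,0,-1]]]' | grep -v eef
python3 -m creep '[[[0,0,0,0,0,0,-0.5],[0,0,0,0,0,0,-0.2],[0,0,0,0,0,0,0.1],[0,0,0,0,0,0,0.3],[0,0,0,0,0,0,0.5],[0,0,0,0,0,0,0.5],[0,0,0,0,0,0,0.5],[0,0,0,0,0,0,0.5],[0,0,0,0,0,0,0.5],[0,0,0,0,0,0,0.5]]]' | grep -v eef
python3 - <<'E'
from h import *
p,r,o=tool(); print(p,r.as_matrix().round(4).tolist(),o['width']*.093)
E
```

```text
time: 20.2
tool_pos: [0.3907, -0.3097, 0.0112]
force: [-0.2, -0.9, 0.4]
width: 1.001
grasp_force: 0.0
time: 21.2
tool_pos: [0.3908, -0.311, 0.0125]
force: [-0.2, 0.3, 3.4]
width: 0.555
grasp_force: 30.0
[ 0.39080469 -0.31103088  0.0124581 ] [[0.492, 0.8706, 0.0001], [0.8706, -0.492, -0.0002], [-0.0001, 0.0002, -1.0]] 0.05163308794150872
```

```bash
cat > rim.py <<'E'
from h import *
def sides(im,K,E,roi,th,z=.222,S=8):
    x,y,w,h=roi; g=cv2.resize(im[y:y+h,x:x+w].min(2),None,fx=S,fy=S,interpolation=cv2.INTER_CUBIC)
    m=((g>th)*255).astype(np.uint8); c=max(cv2.findContours(m,0,1)[0],key=cv2.contourArea); c=cv2.convexHull(c)
    f=np.zeros_like(m); cv2.drawContours(f,[c],-1,255,-1); c=cv2.findContours(f,0,1)[0][0][:,0]
    W=np.array([onz(K,E,((p[0]+.5)/S-.5+x,(p[1]+.5)/S-.5+y),z)[:2] for p in c])
    box=cv2.boxPoints(cv2.minAreaRect(W.astype(np.float32)*1000))/1000; ctr=box.mean(0)
    L=[]
    for i in range(4):
        a,b=box[i],box[(i+1)%4]; u=(b-a)/np.linalg.norm(b-a); n=np.array([-u[1],u[0]]); s=(W-a)@u; t=(W-a)@n
        k=(s>.02)&(s<np.linalg.norm(b-a)-.02)&(abs(t)<.012); P=W[k]; v=cv2.fitLine(P.astype(np.float32)*1000,cv2.DIST_HUBER,0,.01,.01).ravel()
        az=np.degrees(np.arctan2(v[1],v[0]))%180; L.append((az,v[2:]/1000))
    return L,ctr
for n,roi in(("top",(175,150,65,65)),("side",(255,115,55,32))):
    im0=cv2.imread(f"pics/{n}0.png"); _,K,E=cam(n)
    for th in(175,190,205) if n=="top" else (160,175,190):
        L,c=sides(im0,K,E,roi,th); o=[]
        bl=[l for l in L if 40<l[0]<110]; fr=[l for l in L if not 40<l[0]<110]; az=np.mean([l[0] for l in bl]); 
        B=np.radians(73.7); b=np.array([np.cos(B),np.sin(B)]); nn=np.array([b[1],-b[0]])
        print(n,th,"az sides",[l[0].round(1) for l in bl],"fr-90",[(l[0]-90)%180 for l in fr],"lat",[(l[1]@nn).round(4) for l in bl],np.mean([l[1]@nn for l in bl]).round(4),"along",[(l[1]@b).round(4) for l in fr],np.mean([l[1]@b for l in fr]).round(4))
B=np.radians(73.7); b=np.array([np.cos(B),np.sin(B)]); nn=np.array([b[1],-b[0]]); print("hole lat/along by guess",np.array([.601,.132])@nn,np.array([.601,.132])@b)
_,K,E=cam("side"); print(proj(K,E,[.601,.132,.18]),proj(K,E,[.601,.132,.1905]),proj(K,E,[.601,.132,.1695]))
E
python3 rim.py
```

```text
top 175 az sides [np.float32(91.0), np.float32(85.5)] fr-90 [np.float32(101.04685), np.float32(86.1447)] lat [np.float64(0.4723), np.float64(0.5891)] 0.5307 along [np.float64(0.2689), np.float64(0.4101)] 0.3395
top 190 az sides [np.float32(74.0), np.float32(73.4)] fr-90 [np.float32(74.05179), np.float32(74.40396)] lat [np.float64(0.5914), np.float64(0.4878)] 0.5396 along [np.float64(0.2894), np.float64(0.3904)] 0.3399
top 205 az sides [np.float32(74.0), np.float32(73.8)] fr-90 [np.float32(74.021835), np.float32(74.06213)] lat [np.float64(0.5906), np.float64(0.4886)] 0.5396 along [np.float64(0.29), np.float64(0.3886)] 0.3393
side 160 az sides [np.float32(73.1), np.float32(74.7)] fr-90 [np.float32(74.70038), np.float32(73.22325)] lat [np.float64(0.5918), np.float64(0.4868)] 0.5393 along [np.float64(0.2901), np.float64(0.3924)] 0.3413
side 175 az sides [np.float32(73.3), np.float32(74.8)] fr-90 [np.float32(74.93811), np.float32(73.22362)] lat [np.float64(0.5911), np.float64(0.4875)] 0.5393 along [np.float64(0.2927), np.float64(0.3901)] 0.3414Traceback (most recent call last):
  File "rim.py", line 17, in <module>
    L,c=sides(im0,K,E,roi,th); o=[]
        ~~~~~^^^^^^^^^^^^^^^^
  File "rim.py", line 11, in sides
    k=(s>.02)&(s<np.linalg.norm(b-a)-.02)&(abs(t)<.012); P=W[k]; v=cv2.fitLine(P.astype(np.float32)*1000,cv2.DIST_HUBER,0,.01,.01).ravel()
                                                                   ~~~~~~~~~~~^^^^^^^^^^^^^^^^^^^^^^^^^^^^^^^^^^^^^^^^^^^^^^^^^^^^
cv2.error: OpenCV(4.12.0) /io/opencv/modules/imgproc/src/linefit.cpp:50: error: (-215:Assertion failed) count > 0 in function 'fitLine2D_wods'
```

```bash
cat >> h.py <<'E'
B=np.array([.2756,.9613,0]); N=np.array([.9613,-.2756,0]); H=np.array([.6011,.1326,.18])
E
python3 - <<'E'
from h import *
p,r,o=tool(); q=o['qpos'];kt=np.array([0,0,-.0183])
for k,az,el in(([.39,-.31,.15],60.5,86),([.45,-.2,.20],68,82),(H-.231*B+[0,0,.01],74,82),(H-.211*B,74,82)):
    Q=pt(az,el);P=np.array(k)-Q.apply(kt);q,e=ik(P,Q,q);print(row(p,r,P,Q),np.degrees(q).round(),P.round(3),e.round(3));p,r=P,Q
E
```

```text
[0.0071, -0.0047, -0.4772, 0.0, 0.0111, 0.0001] [-41.  21. 107.   5.  53. -14.] [ 0.391 -0.309  0.132] 0.0
[0.5189, -0.0091, -0.1647, 0.0022, 0.0111, -0.0207] [-28.  15. 107.   9.  59. -11.] [ 0.451 -0.198  0.182] 0.0
[0.5301, 0.1576, 0.1149, 0.0023, 0.0, -0.0165] [-13.  23.  98.   9.  59.  -2.] [ 0.538 -0.087  0.172] 0.0
[0.0737, -0.0, 0.0507, 0.0, 0.0, 0.0] [-11.  24.  99.   9.  57.  -0.] [ 0.544 -0.068  0.162] 0.0
```

```bash
python3 -m creep '[[[0,0,-0.02,0,0,0,0.5],[0,0,-0.06,0,0.001,0,0.5],[0,0,-0.12,0,0.003,0,0.5],[0,0,-0.18,0,0.005,0,0.5],[0,0,-0.24,0,0.007,0,0.5],[0.007,-0.004,-0.3,0,0.009,0,0.5],[0.007,-0.004,-0.36,0,0.011,0,0.5],[0.007,-0.004,-0.42,0,0.011,0,0.5],[0.007,-0.004,-0.46,0,0.011,0,0.5],[0.007,-0.004,-0.477,0,0.011,0,0.5]]]' | grep -v eef
python3 -m creep '[[[0.05,0,-0.02,0,0.001,-0.002,0.5],[0.1,0,-0.04,0,0.002,-0.004,0.5],[0.16,0,-0.06,0.001,0.003,-0.006,0.5],[0.22,0,-0.08,0.001,0.005,-0.008,0.5],[0.28,0,-0.1,0.001,0.006,-0.01,0.5],[0.34,0,-0.12,0.001,0.007,-0.012,0.5],[0.4,0,-0.13,0.001,0.009,-0.015,0.5],[0.46,0,-0.15,0.002,0.01,-0.018,0.5],[0.5,-0.01,-0.16,0.002,0.011,-0.02,0.5],[0.52,-0.01,-0.165,0.0022,0.011,-0.0207,0.5]]]' | grep -v eef
python3 -m creep '[[[0.05,0.02,0.01,0,0,-0.002,0.5],[0.1,0.03,0.02,0,0,-0.004,0.5],[0.16,0.05,0.03,0.001,0,-0.006,0.5],[0.22,0.07,0.04,0.001,0,-0.008,0.5],[0.28,0.08,0.06,0.001,0,-0.01,0.5],[0.34,0.1,0.07,0.001,0,-0.012,0.5],[0.4,0.12,0.08,0.002,0,-0.014,0.5],[0.46,0.14,0.1,0.002,0,-0.016,0.5],[0.51,0.15,0.11,0.0023,0,-0.0165,0.5],[0.53,0.158,0.115,0.0023,0,-0.0165,0.5]]]' | grep -v eef
python3 - <<'E'
from h import *
p,r,o=tool(); q=o['qpos'];kt=np.array([0,0,-.0183]); k=p+r.apply(kt); print(p,"knob",k,(k-H)@B,(k-H)@N,"u",r.apply([np.cos(.138),0,np.sin(.138)]),o['width']*.093)
st,Kt,Et=cam("top"); ss,Ks,Es=cam("side"); tp=k+.161*B
print("tip px",proj(Kt,Et,tp),proj(Ks,Es,tp),"hole",proj(Kt,Et,H),proj(Ks,Es,H))
a=cv2.resize(st[140:240,180:280],(400,400),interpolation=2); b=cv2.resize(ss[110:210,235:335],(400,400),interpolation=2); cv2.imwrite("pics/stage.png",np.hstack([a,b]))
E
```

```text
time: 22.3
tool_pos: [0.391, -0.3091, 0.1327]
force: [-0.4, -0.0, -2.3]
width: 0.559
grasp_force: 30.0
time: 23.3
tool_pos: [0.4512, -0.1964, 0.182]
force: [-0.2, -0.9, -3.0]
width: 0.559
grasp_force: 30.0
time: 24.3
tool_pos: [0.5388, -0.0855, 0.1712]
force: [0.1, -0.4, -2.0]
width: 0.557
grasp_force: 30.0
[ 0.538806   -0.08548879  0.17124586] knob [ 0.53812543 -0.08792162  0.18937065] -0.2293432231954651 0.00023830366824869784 u [2.74343986e-01 9.61631500e-01 4.85547222e-04] 0.05177957873249773
tip px (np.float64(253.8350037711314), np.float64(200.43486878172754)) (np.float64(283.05572943228583), np.float64(164.14840129583123)) hole (np.float64(227.51873617115393), np.float64(193.37845952653902)) (np.float64(282.63837411387783), np.float64(154.3619935181165))
```

View pics/stage.png

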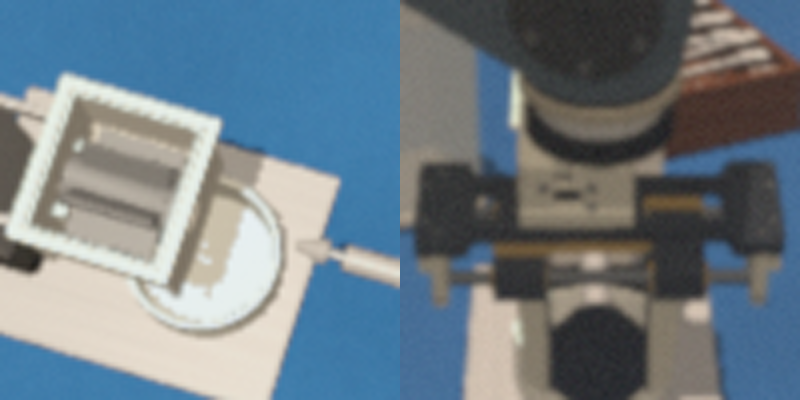

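In the top view the tip is at about (255.5,201.8) against a predicted (253.8,200.4). The side view is blocked by the gripper. I'll yaw the spindle briefly so both cameras see the shaft and I can measure its pitch in the hand.

Run:
```python
from h import *
p,r,o=tool(); _,K,E=cam("top"); t=onz(K,E,(255.5,201.75),.19); print("tip",t,"along",(t-H)@B,"lat",(t-H)@N)
Q=R.from_euler('z',-50,degrees=True)*r; kt=np.array([0,0,-.0183]); k=p+r.apply(kt); P=k-Q.apply(kt); print(row(p,r,P,Q))
```

```text
tip [0.57917181 0.06267813 0.19      ] along -0.07325929954568049 lat -0.001809104870306062
[-0.0035, 0.0077, -0.0005, -0.0192, 0.0001, 0.1376]
```

```bash
python3 -m creep '[[[0,0,0,-0.002,0,0.015,0.5],[0,0,0,-0.005,0,0.035,0.5],[0,0,0,-0.008,0,0.055,0.5],[0,0,0,-0.01,0,0.075,0.5],[0,0,0,-0.013,0,0.095,0.5],[0,0,0,-0.016,0,0.115,0.5],[-0.0035,0.0077,0,-0.0192,0,0.1376,0.5],[-0.0035,0.0077,0,-0.0192,0,0.1376,0.5],[-0.0035,0.0077,0,-0.0192,0,0.1376,0.5],[-0.0035,0.0077,0,-0.0192,0,0.1376,0.5]]]' | grep -v eef
python3 - <<'E'
from h import *
p,r,o=tool(); q=o['qpos'];kt=np.array([0,0,-.0183]); k=p+r.apply(kt); u=r.apply([np.cos(.138),0,np.sin(.138)]); tp=k+.161*u; print(k,u,tp)
st,Kt,Et=cam("top"); ss,Ks,Es=cam("side"); a=proj(Kt,Et,tp);b=proj(Ks,Es,tp); c=proj(Ks,Es,k+.04*u)
print(a,b,c); 
A=[int(a[0])-35,int(a[1])-30]; S=[int(b[0])-60,int(b[1])-40]; print(A,S)
cv2.imwrite("pics/yaw.png",np.hstack([cv2.resize(st[A[1]:A[1]+60,A[0]:A[0]+60],(400,400),interpolation=2),cv2.resize(ss[S[1]:S[1]+80,S[0]:S[0]+80],(400,400),interpolation=2)]))
E
```

```text
time: 25.45
tool_pos: [0.5397, -0.0883, 0.1714]
force: [-0.7, -0.5, -2.2]
width: 0.556
grasp_force: 30.0
[ 0.53742851 -0.08932473  0.18957204] [9.12332651e-01 4.09449741e-01 2.09885289e-04] [ 0.68431407 -0.02340332  0.18960584]
(np.float64(291.4532876032202), np.float64(160.9178745192786)) (np.float64(334.8499079419355), np.float64(175.87705577163052)) (np.float64(297.26767004532337), np.float64(193.95292824769643))
[256, 130] [274, 135]
```

View pics/yaw.png

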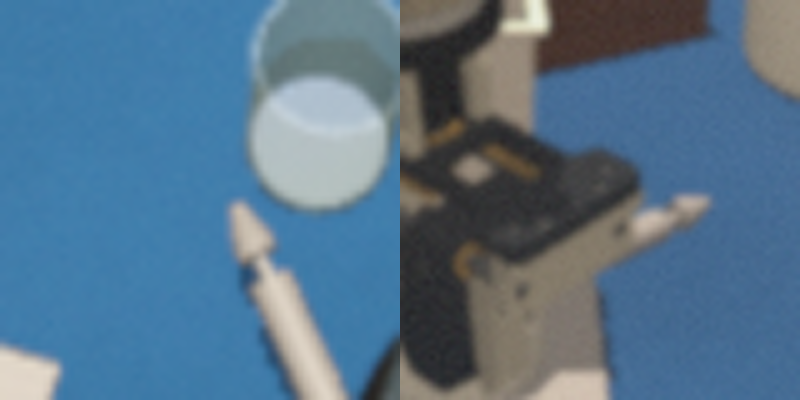

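The tip is at about (291.3,160.5) in the top view and (336,175) in the side view, within about 1 px of the prediction.

Run:
```python
from h import *
p,r,o=tool(); 
ct=cam("top");cs=cam("side")
# subpixel tip: shaft masks (not blue) 
t,e=tri((ct[1],ct[2]),(291.2,160.3),(cs[1],cs[2]),(336,175)); u=r.apply([np.cos(.138),0,np.sin(.138)]); kt=np.array([0,0,-.0183]); k=p+r.apply(kt)
v=t-k; print(t,e,"len",np.linalg.norm(v),"pitch",np.degrees(np.arcsin(v[2]/np.linalg.norm(v))),"az err",np.degrees(np.arctan2(v[1],v[0])-np.arctan2(u[1],u[0])),"in tool",r.inv().apply(t-p))
Q=pt(74,82); P=H-.211*B-Q.apply(kt); print(row(p,r,P,Q))
```

```text
[ 0.68638451 -0.02292113  0.19108117] 0.001874295342276929 len 0.16300467615848582 pitch 0.5525488276115034 az err -0.10283757105319265 in tool [0.16166004 0.00029258 0.00259186]
[0.0418, -0.0682, 0.0442, 0.0192, 0.0002, -0.1373]
```

```bash
python3 -m creep '[[[0,0,0,0.002,0,-0.015,0.5],[0,0,0,0.005,0,-0.035,0.5],[0,0,0,0.008,0,-0.055,0.5],[0,0,0,0.01,0,-0.075,0.5],[0,0,0,0.013,0,-0.095,0.5],[0,0,0,0.016,0,-0.115,0.5],[0.02,-0.03,0.02,0.0192,0,-0.1373,0.5],[0.0418,-0.0682,0.0442,0.0192,0,-0.1373,0.5],[0.0418,-0.0682,0.0442,0.0192,0,-0.1373,0.5],[0.0418,-0.0682,0.0442,0.0192,0,-0.1373,0.5]]]' | grep -v eef
cat > ax.py <<'E'
from h import *
p,r,o=tool();kt=np.array([0,0,-.0183]); k=p+r.apply(kt); u=r.apply([np.cos(.138),0,np.sin(.138)])
print("knob along/lat/z",(k-H)@B,(k-H)@N,k[2],"axis lat,z slope",u@N,u[2])
im=np.mean([cam("top")[0] for _ in range(4)],0).astype(np.uint8); _,K,E=cam("top")
x,y,w,h=225,180,65,50; S=6
c=cv2.resize(im[y:y+h,x:x+w],None,fx=S,fy=S,interpolation=cv2.INTER_CUBIC)
m=(c[...,2].astype(int)>c[...,0].astype(int)-10)&(c.min(2)>90) # not blue
a=[];
for s in np.arange(-.045,.08,.004):   # scan stations along the axis in front of hole
    P0=H-B*(s+.0)*1; 
    if s<.02: continue
    row_=[]
    for l in np.arange(-.02,.02,.0005):
        q=proj(K,E,P0+N*l); i=int((q[1]-y+.5)*S),int((q[0]-x+.5)*S)
        row_.append(m[i] if 0<=i[0]<m.shape[0] and 0<=i[1]<m.shape[1] else False)
    L=np.arange(-.02,.02,.0005)[np.array(row_)]
    if len(L): print(round(s,3),L.min().round(4),L.max().round(4),((L.min()+L.max())/2).round(4))
cv2.imwrite("pics/mask.png",(m*255).astype(np.uint8))
E
python3 ax.py
```

```text
time: 26.65
tool_pos: [0.5436, -0.0674, 0.1618]
force: [0.4, 0.3, -2.3]
width: 0.555
grasp_force: 30.0
knob along/lat/z -0.21058005240602312 -0.00014687865466277893 0.1798979004428221 axis lat,z slope 0.003665647232802484 0.0003426201466744683
0.023 -0.02 0.0195 -0.0002
0.027 -0.02 0.0195 -0.0002
0.031 -0.02 0.0195 -0.0002
0.035 -0.02 0.0195 -0.0002
0.039 -0.02 0.0195 -0.0002
0.043 -0.02 0.0195 -0.0002
0.047 -0.02 0.0195 -0.0002
0.051 -0.02 0.0195 -0.0002
0.055 -0.02 0.0195 -0.0002
0.059 -0.02 0.0195 -0.0002
0.063 -0.02 0.0195 -0.0002
0.067 -0.02 0.0195 -0.0002
0.071 -0.02 0.0195 -0.0002
0.075 -0.02 0.0195 -0.0002
0.079 -0.02 0.0195 -0.0002
```

Run:
```python
from h import *
im=np.mean([cam("top")[0] for _ in range(4)],0).astype(np.uint8); _,K,E=cam("top")
x,y,S=175,145,8; c=cv2.resize(im[y:y+72,x:x+98],None,fx=S,fy=S,interpolation=cv2.INTER_CUBIC)
for s in np.arange(-.1,.1,.01):
    for l,col in((0,(0,0,255)),(.008,(0,160,0)),(-.008,(0,160,0))):
        q=proj(K,E,H-B*s+N*l); cv2.circle(c,(int((q[0]-x+.5)*S),int((q[1]-y+.5)*S)),1,col,-1)
cv2.imwrite("pics/axis.png",c)
```

```text
(no output)
```

View pics/axis.png

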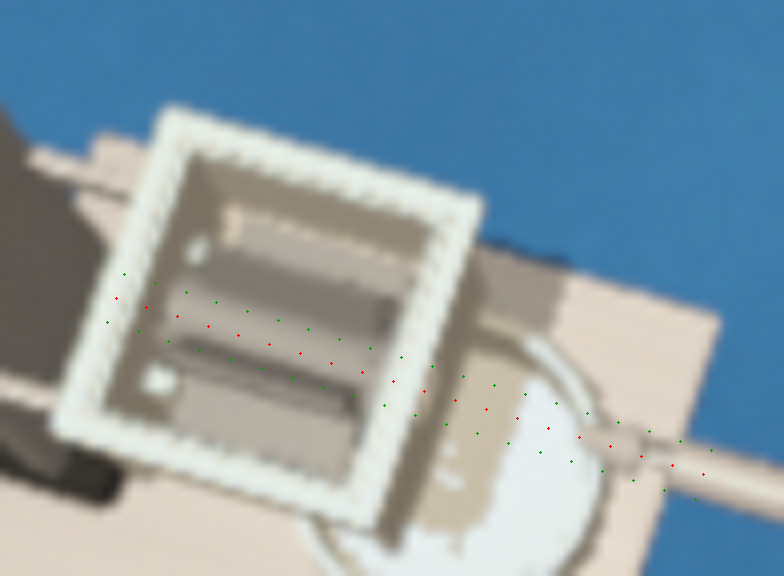

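The predicted axis (red dots) runs down the middle of the visible shaft, whose tip is at about (585,438) in the crop. It also meets the centre of the outlet front. I'll insert in short steps and watch the force.

```bash
python3 -m creep '[[[0.04,0,0.0056,0,0,0,0.5],[0.08,0,0.0112,0,0,0,0.5],[0.12,0,0.0168,0,0,0,0.5],[0.16,0,0.0224,0,0,0,0.5],[0.18,0,0.0252,0,0,0,0.5],[0.2,0,0.028,0,0,0,0.5],[0.21,0,0.0294,0,0,0,0.5],[0.22,0,0.0308,0,0,0,0.5],[0.23,0,0.0322,0,0,0,0.5],[0.24,0,0.0336,0,0,0,0.5]]]' | grep -v eef
python3 - <<'E'
from h import *
p,r,o=tool();kt=np.array([0,0,-.0183]); k=p+r.apply(kt); print("tip along",(k-H)@B+.161,"lat",(k-H)@N,k[2],"F along/lat/z",o['force']@B,o['force']@N,o['force'][2],o['ft_torque'])
print("B in tool",r.inv().apply(B))
E
```

```text
time: 28.15
tool_pos: [0.5605, -0.0094, 0.1618]
force: [0.5, 0.3, -1.7]
width: 0.557
grasp_force: 30.0
tip along 0.010765052616387827 lat 0.00015898797656981604 0.1799607005165942 F along/lat/z 0.4428653725961859 0.37878914157968374 -1.732842000467492 [-0.25686333  0.1317001  -0.00310333]
B in tool [ 0.99045752 -0.00187031  0.13799803]
```

```bash
cat > f.py <<'E'
from h import *
p,r,o=tool();kt=np.array([0,0,-.0183]); k=p+r.apply(kt); print("tip along",((k-H)@B+.161).round(4),"lat",((k-H)@N).round(4),k[2].round(4),"F along/lat/z",(o['force']@B).round(1),(o['force']@N).round(1),o['force'][2].round(1),o['ft_torque'].round(2),o['width']*.093,o['time'])
E
python3 -m creep '[[[0.01,0,0.0014,0,0,0,0.5],[0.02,0,0.0028,0,0,0,0.5],[0.03,0,0.0042,0,0,0,0.5],[0.04,0,0.0056,0,0,0,0.5],[0.05,0,0.007,0,0,0,0.5],[0.06,0,0.0084,0,0,0,0.5],[0.07,0,0.0098,0,0,0,0.5],[0.08,0,0.0112,0,0,0,0.5],[0.09,0,0.0126,0,0,0,0.5],[0.1,0,0.014,0,0,0,0.5]]]' >/dev/null; python3 f.py
python3 -m creep '[[[0.015,0,0.002,0,0,0,0.5],[0.03,0,0.004,0,0,0,0.5],[0.045,0,0.006,0,0,0,0.5],[0.06,0,0.008,0,0,0,0.5],[0.075,0,0.0105,0,0,0,0.5],[0.09,0,0.0125,0,0,0,0.5],[0.105,0,0.0147,0,0,0,0.5],[0.12,0,0.0167,0,0,0,0.5],[0.13,0,0.018,0,0,0,0.5],[0.14,0,0.0195,0,0,0,0.5]]]' >/dev/null; python3 f.py
```

```text
tip along 0.0362 lat 0.0002 0.1799 F along/lat/z -0.1 0.2 -2.9 [-0.22  0.11  0.04] 0.052061150851180425 29.15
tip along 0.0716 lat 0.0002 0.1799 F along/lat/z -0.5 0.2 -1.6 [-0.26  0.12  0.03] 0.05183424579769131 30.15
```

```bash
python3 -m creep '[[[0.008,0,0.0011,0,0,0,0.5],[0.016,0,0.0022,0,0,0,0.5],[0.024,0,0.0033,0,0,0,0.5],[0.032,0,0.0045,0,0,0,0.5],[0.04,0,0.0056,0,0,0,0.5],[0.048,0,0.0067,0,0,0,0.5],[0.056,0,0.0078,0,0,0,0.5],[0.064,0,0.0089,0,0,0,0.5],[0.072,0,0.01,0,0,0,0.5],[0.08,0,0.0112,0,0,0,0.5]]]' >/dev/null; python3 f.py
python3 -m creep '[[[0.008,0,0.0011,0,0,0,0.5],[0.016,0,0.0022,0,0,0,0.5],[0.024,0,0.0033,0,0,0,0.5],[0.032,0,0.0045,0,0,0,0.5],[0.04,0,0.0056,0,0,0,0.5],[0.048,0,0.0067,0,0,0,0.5],[0.056,0,0.0078,0,0,0,0.5],[0.064,0,0.0089,0,0,0,0.5],[0.072,0,0.01,0,0,0,0.5],[0.072,0,0.01,0,0,0,0.5]]]' >/dev/null; python3 f.py
```

```text
tip along 0.0917 lat 0.0003 0.18 F along/lat/z 0.2 0.4 -2.5 [-0.26  0.18  0.03] 0.051957362909371425 31.15
tip along 0.1103 lat 0.0004 0.1801 F along/lat/z -0.3 0.7 -4.9 [-0.45  0.15 -0.07] 0.05175105273159358 32.15
```

```bash
python3 -m creep '[[[0.004,0,0.0006,0,0,0,0.5],[0.008,0,0.0011,0,0,0,0.5],[0.012,0,0.0017,0,0,0,0.5],[0.016,0,0.0022,0,0,0,0.5],[0.02,0,0.0028,0,0,0,0.5],[0.023,0,0.0032,0,0,0,0.5],[0.026,0,0.0036,0,0,0,0.5],[0.029,0,0.004,0,0,0,0.5],[0.032,0,0.0045,0,0,0,0.5],[0.032,0,0.0045,0,0,0,0.5]]]' >/dev/null; python3 f.py
python3 -m creep '[[[0.002,0,0.0003,0,0,0,0.5],[0.004,0,0.0006,0,0,0,0.5],[0.006,0,0.0008,0,0,0,0.5],[0.008,0,0.0011,0,0,0,0.5],[0.01,0,0.0014,0,0,0,0.5],[0.012,0,0.0017,0,0,0,0.5],[0.012,0,0.0017,0,0,0,0.5],[0.012,0,0.0017,0,0,0,0.5],[0.012,0,0.0017,0,0,0,0.5],[0.012,0,0.0017,0,0,0,0.5]]]' >/dev/null; python3 f.py
```

```text
tip along 0.117 lat 0.0003 0.1799 F along/lat/z -8.8 0.5 -2.2 [-1.71  0.63  0.1 ] 0.05174267791946246 33.15
tip along 0.1192 lat 0.0003 0.1798 F along/lat/z -14.4 -0.4 -2.4 [-2.43  0.87  0.08] 0.05192078535871411 34.15
```

Run:
```python
from h import *
im,K,E=cam("top"); im0=cv2.imread("pics/top0.png")
g=cv2.cvtColor(im,6).astype(np.float32); g0=cv2.cvtColor(im0,6).astype(np.float32)
print("lat from -.012 to .012 step .004; now | start")
for s in np.arange(.08,.15,.004):
    q=np.array([proj(K,E,H+B*s+N*l) for l in np.arange(-.012,.0121,.004)],np.float32)
    a=cv2.remap(g,q[None,:,0],q[None,:,1],1)[0]; b=cv2.remap(g0,q[None,:,0],q[None,:,1],1)[0]; print(round(s,3),q[3].round(1),a.astype(int),b.astype(int))
import importlib.util,sys,io
src=open("rim.py").read().split("for n,roi")[0]; exec(src)
for nm,i in(("now",im),("start",im0)):
    for th in(190,205):
        try: L,c=sides(i,K,E,(175,150,65,65),th); print(nm,th,[((l[1]-H[:2])@B[:2]).round(4) for l in L if not 40<l[0]<110])
        except Exception as e: print(nm,th,"fail")
cv2.imwrite("pics/home.png",cv2.resize(im[145:217,165:263],None,fx=8,fy=8,interpolation=2))
```

```text
lat from -.012 to .012 step .004; now | start
0.08 [196.7 184.1] [129 108 137 166 171 155 131] [120 130 148 162 166 153 135]
0.084 [195.1 183.7] [128 127 150 166 171 157 137] [114 124 129 133 145 138 122]
0.088 [193.6 183.2] [115 132 148 158 167 152 132] [111 113 110 109 109 113 111]
0.092 [192.1 182.7] [113 119 120 120 122 122 116] [133 130 143 132 140 132 137]
0.096 [190.5 182.3] [117 118 114 119 119 120 119] [200 202 202 201 204 210 204]
0.1 [189.  181.8] [187 189 175 185 187 189 186] [223 222 222 222 223 224 223]
0.104 [187.5 181.4] [222 219 219 213 220 212 219] [213 206 215 208 220 210 211]
0.108 [185.9 180.9] [229 227 229 229 228 229 228] [117 114 121 117 123 118 122]
0.112 [184.4 180.4] [172 167 183 203 189 170 174] [82 83 81 83 81 81 82]
0.116 [182.9 180. ] [ 92  89 120 180 135  91  93] [82 82 82 82 81 82 81]
0.12 [181.3 179.5] [ 85  85  91 124  99  85  84] [82 82 83 83 82 83 82]
0.124 [179.8 179.1] [85 84 86 86 87 85 84] [81 81 83 82 82 81 83]
0.128 [178.3 178.6] [85 85 86 85 86 86 84] [82 81 82 82 83 84 83]
0.132 [176.8 178.1] [85 85 84 86 86 85 85] [84 82 83 83 83 84 84]
0.136 [175.2 177.7] [85 85 85 85 85 86 86] [82 82 82 82 81 84 83]
0.14 [173.7 177.2] [85 84 86 84 85 85 85] [82 83 83 82 82 83 83]
0.144 [172.2 176.8] [84 84 84 86 85 86 86] [82 83 82 82 83 83 82]
0.148 [170.6 176.3] [85 86 85 84 85 86 86] [82 81 83 82 82 81 83]
now 190 [np.float64(0.0326), np.float64(0.1019)]
now 205 [np.float64(0.0321), np.float64(0.0988)]
start 190 [np.float64(-0.0066), np.float64(0.0945)]
start 205 [np.float64(-0.006), np.float64(0.0927)]
```

Forces and image show that the tip is about 113 mm past the front face and stopped there. The groove's rear shoulder is probably catching on the back wall's hole (83 mm), because the clip presses the tip down. I'll ease off and read the forces.

```bash
python3 -m creep '[[[-0.002,0,-0.0003,0,0,0,0.5],[-0.005,0,-0.0007,0,0,0,0.5],[-0.008,0,-0.0011,0,0,0,0.5],[-0.011,0,-0.0015,0,0,0,0.5],[-0.014,0,-0.002,0,0,0,0.5],[-0.017,0,-0.0024,0,0,0,0.5],[-0.02,0,-0.0028,0,0,0,0.5],[-0.024,0,-0.0033,0,0,0,0.5],[-0.024,0,-0.0033,0,0,0,0.5],[-0.024,0,-0.0033,0,0,0,0.5]]]' >/dev/null; python3 f.py
python3 -m creep '[[[0,0,0,0,0.0004,0,0.5],[0,0,0,0,0.0008,0,0.5],[0,0,0,0,0.0012,0,0.5],[0,0,0,0,0.0016,0,0.5],[0,0,0,0,0.002,0,0.5],[0,0,0,0,0.0024,0,0.5],[0,0,0,0,0.0028,0,0.5],[0,0,0,0,0.0028,0,0.5],[0,0,0,0,0.0028,0,0.5],[0,0,0,0,0.0028,0,0.5]]]' >/dev/null; python3 f.py
```

```text
tip along 0.1148 lat 0.0003 0.1799 F along/lat/z -3.4 0.1 -2.7 [-1.02  0.35  0.08] 0.05183200986210776 35.2
tip along 0.1145 lat 0.0003 0.1799 F along/lat/z -2.4 0.6 -4.2 [-0.88  0.44  0.05] 0.05190305204233173 36.2
```

```bash
python3 -m creep '[[[0.002,0,0.0003,0,0,0,0.5],[0.004,0,0.0006,0,0,0,0.5],[0.006,0,0.0008,0,0,0,0.5],[0.008,0,0.0011,0,0,0,0.5],[0.01,0,0.0014,0,0,0,0.5],[0.012,0,0.0017,0,0,0,0.5],[0.014,0,0.002,0,0,0,0.5],[0.016,0,0.0022,0,0,0,0.5],[0.016,0,0.0022,0,0,0,0.5],[0.016,0,0.0022,0,0,0,0.5]]]' >/dev/null; python3 f.py
```

```text
tip along 0.1176 lat 0.0003 0.1798 F along/lat/z -9.8 -0.8 -1.5 [-1.96  0.72  0.08] 0.05188243953148083 37.2
```

```bash
python3 -m creep '[[[0,0,0,0,0.0004,0,0.5],[0,0,0,0,0.0008,0,0.5],[0,0,0,0,0.0012,0,0.5],[0,0,0,0,0.0016,0,0.5],[0,0,0,0,0.002,0,0.5],[0,0,0,0,0.0024,0,0.5],[0,0,0,0,0.0028,0,0.5],[0,0,0,0,0.0032,0,0.5],[0,0,0,0,0.0032,0,0.5],[0,0,0,0,0.0032,0,0.5]]]' >/dev/null; python3 f.py
```

```text
tip along 0.1174 lat 0.0003 0.1797 F along/lat/z -8.7 -0.8 -3.5 [-1.86  0.73  0.09] 0.05199349058120365 38.2
```

```bash
python3 -m creep '[[[0,0,0,0,-0.001,0,0.5],[0,0,0,0,-0.002,0,0.5],[0,0,0,0,-0.003,0,0.5],[0,0,0,0,-0.004,0,0.5],[0,0,0,0,-0.005,0,0.5],[0,0,0,0,-0.006,0,0.5],[0,0,0,0,-0.006,0,0.5],[0,0,0,0,-0.006,0,0.5],[0,0,0,0,-0.006,0,0.5],[0,0,0,0,-0.006,0,0.5]]]' >/dev/null; python3 f.py
python3 -m creep '[[[0,0,0,0,-0.0005,0,0.5],[0,0,0,0,-0.001,0,0.5],[0,0,0,0,-0.0015,0,0.5],[0,0,0,0,-0.002,0,0.5],[0,0,0,0,-0.0025,0,0.5],[0,0,0,0,-0.003,0,0.5],[0,0,0,0,-0.0035,0,0.5],[0,0,0,0,-0.004,0,0.5],[0,0,0,0,-0.004,0,0.5],[0,0,0,0,-0.004,0,0.5]]]' >/dev/null; python3 f.py
```

```text
tip along 0.1182 lat 0.0007 0.1805 F along/lat/z -10.8 -1.4 2.1 [-1.31  0.67  0.16] 0.05167070989873737 39.2
tip along 0.1187 lat 0.0007 0.1806 F along/lat/z -9.6 -0.1 0.7 [-1.41  0.62  0.14] 0.05188471521417267 40.2
```

Run:
```python
from h import *
p,r,o=tool();kt=np.array([0,0,-.0183]); k=p+r.apply(kt); print("el",np.degrees(np.arcsin(-r.as_matrix()[2,2])),"az",np.degrees(np.arctan2(*r.as_matrix()[1::-1,2])),np.degrees(np.arctan2(*r.as_matrix()[1::-1,1])))
Q=pt(74,80.3)
p1=H+(.1140-.161)*B+[0,0,.0]-Q.apply(kt); print("retract+pitch",row(p,r,p1,Q))
p2=H+(.1140-.161)*B+[0,0,-.004]-Q.apply(kt); print("lower",row(p1,Q,p2,Q)); print("B",Q.inv().apply(B))
```

```text
el 83.5408389592505 az 73.73318240453418 -16.10113154296347
retract+pitch [-0.0147, -0.0028, 0.0003, 0.0001, 0.009, -0.0003]
lower [-0.0027, 0.0, 0.0158, 0.0, 0.0, 0.0]
B [ 9.85729613e-01 -4.64667463e-05  1.68493849e-01]
```

```bash
python3 -m creep '[[[-0.004,0,0,0,0,0,0.5],[-0.008,0,0,0,0.001,0,0.5],[-0.012,0,0,0,0.002,0,0.5],[-0.015,-0.001,0,0,0.003,0,0.5],[-0.015,-0.002,0,0,0.004,0,0.5],[-0.015,-0.003,0,0,0.005,0,0.5],[-0.015,-0.003,0,0,0.006,0,0.5],[-0.015,-0.003,0,0,0.007,0,0.5],[-0.015,-0.003,0,0,0.008,0,0.5],[-0.015,-0.003,0,0,0.009,0,0.5]]]' >/dev/null; python3 f.py
python3 -m creep '[[[-0.0003,0,0.002,0,0,0,0.5],[-0.0006,0,0.004,0,0,0,0.5],[-0.001,0,0.006,0,0,0,0.5],[-0.0014,0,0.008,0,0,0,0.5],[-0.0017,0,0.01,0,0,0,0.5],[-0.002,0,0.012,0,0,0,0.5],[-0.0023,0,0.014,0,0,0,0.5],[-0.0027,0,0.016,0,0,0,0.5],[-0.0027,0,0.016,0,0,0,0.5],[-0.0027,0,0.016,0,0,0,0.5]]]' >/dev/null; python3 f.py
```

```text
tip along 0.1146 lat -0.0006 0.1794 F along/lat/z -1.0 1.2 -2.8 [-0.72  0.15 -0.06] 0.05166340653045233 41.2
tip along 0.1151 lat -0.0001 0.1773 F along/lat/z -2.4 -5.8 14.9 [0.53 1.03 0.39] 0.0514880036870896 42.2
```

```bash
python3 -m creep '[[[0.002,0.001,0.0003,0,0,0,0.5],[0.004,0.002,0.0007,0,0,0,0.5],[0.006,-0.003,0.001,0,0,0,0.5],[0.008,-0.003,0.0014,0,0,0,0.5],[0.01,-0.003,0.0017,0,0,0,0.5],[0.012,-0.003,0.002,0,0,0,0.5],[0.014,-0.003,0.0024,0,0,0,0.5],[0.016,-0.003,0.0027,0,0,0,0.5],[0.018,-0.003,0.003,0,0,0,0.5],[0.018,-0.003,0.003,0,0,0,0.5]]]' >/dev/null; python3 f.py
```

```text
tip along 0.1185 lat -0.0002 0.1774 F along/lat/z -10.6 -2.1 13.8 [-0.97  0.84  0.21] 0.05190872378237584 43.2
```

Run:
```python
from h import *
p,r,o=tool();kt=np.array([0,0,-.0183])
print("el",np.degrees(np.arcsin(-r.as_matrix()[2,2])))
Q=pt(74,79.8)
p1=H+(.1135-.161)*B+N*-.0005+[0,0,.0]-Q.apply(kt); print(row(p,r,p1,Q))
p2=p1+.006*B; print(row(p1,Q,p2,Q))
```

```text
el 80.2786602202354
[-0.0174, -0.0015, -0.0138, 0.0004, 0.0013, -0.0002]
[0.0236, -0.0, 0.0043, 0.0, 0.0, 0.0]
```

```bash
python3 -m creep '[[[-0.006,0,-0.001,0,0,0,0.5],[-0.012,0,-0.003,0,0,0,0.5],[-0.018,0,-0.006,0,0,0,0.5],[-0.022,-0.0015,-0.009,0,0.001,0,0.5],[-0.022,-0.0015,-0.012,0,0.0013,0,0.5],[-0.022,-0.0015,-0.015,0,0.0013,0,0.5],[-0.022,-0.0015,-0.0195,0,0.0013,0,0.5],[-0.022,-0.0015,-0.0195,0,0.0013,0,0.5],[-0.022,-0.0015,-0.0195,0,0.0013,0,0.5],[-0.022,-0.0015,-0.0195,0,0.0013,0,0.5]]]' >/dev/null; python3 f.py
python3 -m creep '[[[0.003,0,0.0005,0,0,0,0.5],[0.006,0,0.001,0,0,0,0.5],[0.009,0,0.0016,0,0,0,0.5],[0.012,0,0.0022,0,0,0,0.5],[0.015,0,0.0027,0,0,0,0.5],[0.018,0,0.0032,0,0,0,0.5],[0.018,0,0.0032,0,0,0,0.5],[0.018,0,0.0032,0,0,0,0.5],[0.018,0,0.0032,0,0,0,0.5],[0.018,0,0.0032,0,0,0,0.5]]]' >/dev/null; python3 f.py
```

```text
tip along 0.1127 lat -0.0018 0.1791 F along/lat/z 1.2 1.0 -2.2 [-0.36 -0.15 -0.1 ] 0.05198648889192067 44.2
tip along 0.1168 lat -0.0017 0.1791 F along/lat/z -4.9 0.8 -3.0 [-1.44  0.32 -0.01] 0.051685019782959474 45.2
```

```bash
python3 -m creep '[[[0.002,0,0.0004,0,0,0,0.5],[0.004,0,0.0008,0,0,0,0.5],[0.006,0,0.0011,0,0,0,0.5],[0.008,0,0.0014,0,0,0,0.5],[0.01,0,0.0018,0,0,0,0.5],[0.012,0,0.0022,0,0,0,0.5],[0.014,0,0.0025,0,0,0,0.5],[0.014,0,0.0025,0,0,0,0.5],[0.014,0,0.0025,0,0,0,0.5],[0.014,0,0.0025,0,0,0,0.5]]]' >/dev/null; python3 f.py
python3 - <<'E'
from h import *
im=np.mean([cam("top")[0] for _ in range(4)],0).astype(np.uint8); _,K,E=cam("top")
a=cv2.resize(im[145:235,165:285],(800,600),interpolation=2)
cv2.imwrite("pics/home2.png",a); print([proj(K,E,H+B*s) for s in(0,.088,.122)])
E
```

```text
tip along 0.1195 lat -0.0017 0.1791 F along/lat/z -11.6 0.3 -0.3 [-2.32  0.64 -0.03] 0.05188410695833846 46.2
[(np.float64(227.51873617115393), np.float64(193.37845952653902)), (np.float64(193.6108738647794), np.float64(183.1997612560431)), (np.float64(180.57989224117162), np.float64(179.28803043336174))]
```

View pics/home2.png

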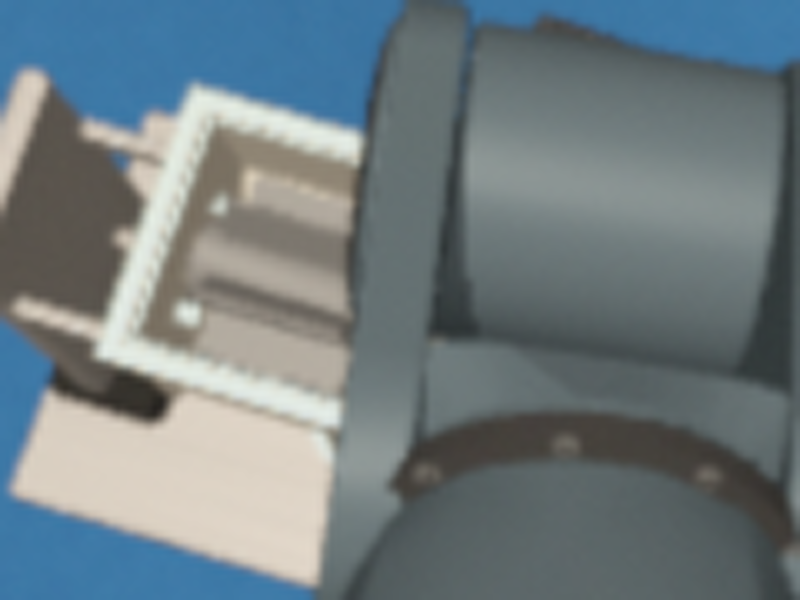

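The top view shows the tip just past the rim at about (183.3,180.5), so the spindle is still roughly 8 mm short and centred laterally within 1 mm. The hand isn't carrying the clip's downward load, so the tip must be resting low. I'll ease off, pitch the tip up until the hand takes the load, then push.

```bash
python3 -m creep '[[[-0.006,0,-0.001,0,0,0,0.5],[-0.012,0,-0.002,0,0,0,0.5],[-0.018,0.002,-0.003,0,0,0,0.5],[-0.024,0.004,-0.004,0,0.001,0,0.5],[-0.026,0.006,-0.0045,0,0.002,0,0.5],[-0.026,0.006,-0.0045,0,0.003,0,0.5],[-0.026,0.006,-0.0045,0,0.004,0,0.5],[-0.026,0.006,-0.0045,0,0.005,0,0.5],[-0.026,0.006,-0.0045,0,0.006,0,0.5],[-0.026,0.006,-0.0045,0,0.006,0,0.5]]]' >/dev/null; python3 f.py
python3 -m creep '[[[0,0,-0.001,0,0.0005,0,0.5],[0,0,-0.002,0,0.001,0,0.5],[0,0,-0.003,0,0.0015,0,0.5],[0,0,-0.004,0,0.002,0,0.5],[0,0,-0.004,0,0.0025,0,0.5],[0,0,-0.004,0,0.003,0,0.5],[0,0,-0.004,0,0.0035,0,0.5],[0,0,-0.004,0,0.004,0,0.5],[0,0,-0.004,0,0.004,0,0.5],[0,0,-0.004,0,0.004,0,0.5]]]' >/dev/null; python3 f.py
```

```text
tip along 0.1135 lat 0.0 0.1792 F along/lat/z 1.3 -0.5 -3.8 [-0.41  0.23  0.04] 0.051663375457785016 47.45
tip along 0.1128 lat -0.0001 0.18 F along/lat/z 0.7 -0.3 -3.6 [-0.52  0.22  0.04] 0.051559881514452115 48.45
```

```bash
python3 -m creep '[[[-0.0007,0,0.003,0,0.0006,0,0.5],[-0.0014,0,0.006,0,0.0012,0,0.5],[-0.002,0,0.009,0,0.0018,0,0.5],[-0.0028,0,0.012,0,0.0024,0,0.5],[-0.0035,0,0.015,0,0.003,0,0.5],[-0.0042,0,0.018,0,0.0036,0,0.5],[-0.005,0,0.021,0,0.0042,0,0.5],[-0.0057,0,0.0235,0,0.0048,0,0.5],[-0.0057,0,0.0235,0,0.0056,0,0.5],[-0.0057,0,0.0235,0,0.0056,0,0.5]]]' >/dev/null; python3 f.py; python3 -c "
from h import *
p,r,o=tool(); print(r.inv().apply(B),np.degrees(np.arcsin(-r.as_matrix()[2,2])))"
```

```text
tip along 0.1128 lat 0.0003 0.1759 F along/lat/z -0.6 -7.0 16.4 [0.93 1.05 0.57] 0.05200742878367077 49.45
[ 0.96152041 -0.00148224  0.27482603] 74.04851853819063
```

```bash
python3 -m creep '[[[0,-0.003,0,0,0,0,0.5],[0.003,-0.004,0.0009,0,0,0,0.5],[0.006,-0.004,0.0017,0,0,0,0.5],[0.009,-0.004,0.0026,0,0,0,0.5],[0.012,-0.004,0.0034,0,0,0,0.5],[0.015,-0.004,0.0043,0,0,0,0.5],[0.018,-0.004,0.0051,0,0,0,0.5],[0.021,-0.004,0.006,0,0,0,0.5],[0.021,-0.004,0.006,0,0,0,0.5],[0.021,-0.004,0.006,0,0,0,0.5]]]' >/dev/null; python3 f.py
```

```text
tip along 0.117 lat 0.0002 0.1759 F along/lat/z -10.6 -4.0 15.5 [-0.66  0.94  0.27] 0.051750960252594375 50.45
```

```bash
python3 -m creep '[[[0.002,0.005,0.0005,0,0,0,0.5],[0.003,-0.005,0.0009,0,0,0,0.5],[0.004,0.005,0.001,0,0,0,0.5],[0.005,-0.005,0.001,0,0,0,0.5],[0.006,0.005,-0.003,0,0,0,0.5],[0.006,-0.005,-0.003,0,0,0,0.5],[0.007,0.005,-0.006,0,0,0,0.5],[0.008,-0.005,-0.006,0,0,0,0.5],[0.008,0.002,-0.006,0,0,0,0.5],[0.008,0,-0.006,0,0,0,0.5]]]' >/dev/null; python3 f.py
```

```text
tip along 0.1194 lat -0.0006 0.1762 F along/lat/z -0.1 4.6 4.7 [-0.01 -0.49 -0.29] 0.051675039090785406 51.45
```

The force dropped to zero with the tip now at 119.4 mm, so the shoulder has gone through the back wall. I'll push gently to the collar stop.

```bash
python3 -m creep '[[[0.002,0.002,-0.002,0,0,0,0.5],[0.004,0.003,-0.003,0,0,0,0.5],[0.006,0.003,-0.003,0,0,0,0.5],[0.008,0.003,-0.003,0,0,0,0.5],[0.01,0.003,-0.002,0,0,0,0.5],[0.012,0.003,-0.002,0,0,0,0.5],[0.014,0.003,-0.001,0,0,0,0.5],[0.016,0.003,-0.001,0,0,0,0.5],[0.018,0.003,0,0,0,0,0.5],[0.018,0.003,0,0,0,0,0.5]]]' >/dev/null; python3 f.py
```

```text
tip along 0.1234 lat -0.0006 0.1768 F along/lat/z -4.1 -1.8 -1.6 [-0.92  0.59  0.12] 0.05186907935328145 52.45
```

```bash
python3 -m creep '[[[0.002,0,0.0005,0,0,0,0.5],[0.004,0,0.001,0,0,0,0.5],[0.006,0,0.0016,0,0,0,0.5],[0.008,0,0.0022,0,0,0,0.5],[0.01,0,0.0028,0,0,0,0.5],[0.012,0,0.0033,0,0,0,0.5],[0.014,0,0.0039,0,0,0,0.5],[0.014,0,0.0039,0,0,0,0.5],[0.014,0,0.0039,0,0,0,0.5],[0.014,0,0.0039,0,0,0,0.5]]]' >/dev/null; python3 f.py
```

```text
tip along 0.1262 lat -0.0006 0.1768 F along/lat/z -11.5 -3.7 1.0 [-1.81  1.03  0.22] 0.05179063723454982 53.45
```

The collar is on the wall: pushing adds force at 0.38 mm/N, and the tip is at 121.6 mm. Now I'll ease back to the free play, then pull slowly.

```bash
python3 -m creep '[[[-0.004,0,-0.0011,0,0,0,0.5],[-0.008,0,-0.0022,0,0,0,0.5],[-0.012,0,-0.0033,0,0,0,0.5],[-0.016,0,-0.0044,0,0,0,0.5],[-0.02,0,-0.0056,0,0,0,0.5],[-0.024,0,-0.0067,0,0,0,0.5],[-0.027,0,-0.0076,0,0,0,0.5],[-0.03,0,-0.0084,0,0,0,0.5],[-0.033,0,-0.0093,0,0,0,0.5],[-0.033,0,-0.0093,0,0,0,0.5]]]' >/dev/null; python3 f.py
```

```text
tip along 0.1186 lat -0.0003 0.177 F along/lat/z -0.0 -0.2 -1.7 [-0.33  0.14 -0.06] 0.051903033336686354 54.45
```

```bash
python3 -m creep '[[[-0.0025,0,-0.0007,0,0,0,0.5],[-0.005,0,-0.0014,0,0,0,0.5],[-0.0075,0,-0.0021,0,0,0,0.5],[-0.01,0,-0.0028,0,0,0,0.5],[-0.0125,0,-0.0035,0,0,0,0.5],[-0.015,0,-0.0042,0,0,0,0.5],[-0.017,0,-0.0048,0,0,0,0.5],[-0.019,0,-0.0054,0,0,0,0.5],[-0.021,0,-0.006,0,0,0,0.5],[-0.021,0,-0.006,0,0,0,0.5]]]' >/dev/null; python3 f.py
```

```text
tip along 0.114 lat -0.0003 0.1773 F along/lat/z 9.2 0.2 -1.6 [ 0.96 -0.28 -0.05] 0.05178844704643707 55.45
```

```bash
python3 -m creep '[[[-0.001,0,-0.0003,0,0,0,0.5],[-0.002,0,-0.0006,0,0,0,0.5],[-0.002,0,-0.0006,0,0,0,0.5],[-0.002,0,-0.0006,0,0,0,0.5],[-0.002,0,-0.0006,0,0,0,0.5],[-0.002,0,-0.0006,0,0,0,0.5],[-0.002,0,-0.0006,0,0,0,0.5],[-0.002,0,-0.0006,0,0,0,0.5],[-0.002,0,-0.0006,0,0,0,0.5],[-0.002,0,-0.0006,0,0,0,0.5]]]' >/dev/null; python3 f.py
python3 -m creep '[[[0.003,0,0.0009,0,0,0,0.5],[0.006,0,0.0017,0,0,0,0.5],[0.009,0,0.0026,0,0,0,0.5],[0.012,0,0.0034,0,0,0,0.5],[0.015,0,0.0043,0,0,0,0.5],[0.018,0,0.0051,0,0,0,0.5],[0.021,0,0.006,0,0,0,0.5],[0.025,0,0.007,0,0,0,0.5],[0.029,0,0.0083,0,0,0,0.5],[0.033,0,0.0094,0,0,0,0.5]]]' >/dev/null; python3 f.py
```

```text
tip along 0.1136 lat -0.0003 0.1773 F along/lat/z 9.5 1.1 -2.1 [ 1.11 -0.27 -0.09] 0.051526632819295586 56.45
tip along 0.1211 lat -0.0004 0.1769 F along/lat/z -0.2 -0.6 -1.8 [-0.37  0.16 -0.01] 0.051875597518211004 57.45
```

```bash
python3 -m creep '[[[0,0,0,0,0,0,0.3],[0,0,0,0,0,0,0.1],[0,0,0,0,0,0,-0.1],[0,0,0,0,0,0,-0.3],[0,0,0,0,0,0,-0.6],[0,0,0,0,0,0,-1],[0,0,0,0,0,0,-1],[0,0,0,0,0,0,-1],[0,0,0,0,0,0,-1],[0,0,0,0,0,0,-1]]]' | grep -v eef
python3 -m creep '[[[0,0,-0.03,0,0,0,-1],[0,0,-0.07,0,0,0,-1],[0,0,-0.12,0,0,0,-1],[0,0,-0.18,0,0,0,-1],[0,0,-0.25,0,0,0,-1],[0,0,-0.33,0,0,0,-1],[0,0,-0.41,0,0,0,-1],[0,0,-0.49,0,0,0,-1],[0,0,-0.55,0,0,0,-1],[0,0,-0.6,0,0,0,-1]]]' | grep -v eef
python3 - <<'E'
from h import *
im,K,E=cam("top"); g=cv2.cvtColor(im,6).astype(np.float32)
for s in np.arange(.10,.14,.004):
    q=np.array([proj(K,E,H+B*s+N*l) for l in np.arange(-.012,.0121,.004)],np.float32); print(round(s,3),cv2.remap(g,q[None,:,0],q[None,:,1],1)[0].astype(int))
g8=cv2.cvtColor(im,6)
for s in np.arange(-.07,.0,.005):
    q=np.array([proj(K,E,H+B*s+N*l+[0,0,.02]) for l in np.arange(-.03,.031,.01)],np.float32); print(round(s,3),cv2.remap(g,q[None,:,0],q[None,:,1],1)[0].astype(int))
print(manip.get_obs()['time'])
E
```

```text
time: 58.45
tool_pos: [0.5912, 0.0993, 0.1594]
force: [-0.8, 0.3, -0.2]
width: 0.995
grasp_force: 0.0
time: 59.45
tool_pos: [0.58, 0.0594, 0.3059]
force: [0.1, -0.3, 1.0]
width: 1.001
grasp_force: 0.0
0.1 [226 225 226 225 226 227 226]
0.104 [215 212 224 222 226 215 215]
0.108 [121 129 180 196 187 141 124]
0.112 [ 84  94 160 190 171 105  84]
0.116 [ 84  86 135 187 152  91  83]
0.12 [ 86  85 108 159 124  88  83]
0.124 [ 85  85  90 102  92  85  85]
0.128 [83 86 85 86 87 85 85]
0.132 [84 85 86 85 85 85 85]
0.136 [85 86 84 85 85 85 86]
0.14 [85 84 85 86 84 87 85]
-0.07 [130 125 120 119 120 119 120]
-0.065 [126 123 119 120 119 119 119]
-0.06 [ 74  85 100 114 118 120 119]
-0.055 [ 61  64  62  68  74  89 106]
-0.05 [62 61 64 62 61 62 64]
-0.045 [63 63 62 62 62 62 62]
-0.04 [62 62 62 63 63 62 63]
-0.035 [55 46 56 61 61 62 62]
-0.03 [152  56  38  40  48  66  81]
-0.025 [188 175  36  37 113 142 141]
-0.02 [199 188  37  43 156 150 146]
-0.015 [175 185  35  46 137 139 141]
-0.01 [118 114  30  47 102 115 116]
-0.005 [127 125  94  81 114 123 125]
0.0 [222 224 224 222 223 224 222]
59.5
```

```bash
python3 -c "
from station import manip
print(manip.hand_in())"
```

```text
the job is handed in; nothing more can be done
None
```

The spindle was laid down without toppling, pushed home until the collar met the front wall, and proved with a pull of about 9.5 N. It was then released fully home and handed in at about 59.5 s; `hand_in()` returned no verdict.

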